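# Lock the cue shafts away behind the latched gate

### The arm

A 6-joint arm with a two-finger parallel gripper is mounted at the origin on the work surface. World frame = base frame: x ahead of the robot, y to its left, z up, the work surface at z = 0. Lengths are in m, angles in rad, forces in N, time in s.
With the tool pointing down it reaches from about 0.35 to 0.95 m from the base axis. Payload 17.4 kg.
Tool frame: the origin (TCP) lies on the centre line of the jaws, within the pads' length; the fingertips stand 14 mm ahead of it and the grasp point (between the pads) lies 5 mm behind it; z points along the fingers, y is the line along which they close (so a half turn about z gives the same grasp; the last joint's range is limited). The gripper opens to 93 mm and grips with 3 to 60 N. Pads are 15 mm wide; open, the fingers measure 128 mm over their backs; the gripper's body (75 mm by 188 mm) begins 65 mm behind the grasp point.
Start: joints at [1.126, 0.116, 1.442, -0, 1.584, -0.038], TCP at [0.267, 0.62, 0.233] pointing down, gripper open.
Joint ranges: [-2.83, 2.83], [-0.83, 2.19], [0.07, 2.5], [-1.14, 4.28], [0.01, 3], [-2.97, 2.97]. Speed limits (rad/s): [1.89, 1.89, 2.22, 3.14, 3.14, 3.14].

### API

Orientations are given as a unit quaternion [w, x, y, z].
In Python, from station import ctrl, read_camera, camera_model, workorder, models gives the robot as it stands. The module is installed in compiled form; this text tells all that it offers.
- The arm moves only by the shell command python3 -m handwheel 'ROWS' [FORCE]. ROWS is JSON, a list of rows, each an object of numbers: "claw": the opening, from 0 (shut) to 1 (fully open); "x", "y", "z": the shift along the world's x, y, z in mm; "ax", "ay", "az": the turn, a rotation vector about the world's x, y, z in rad. A call has 1 to 8 rows; each row is the pose to reach, as a shift and turn from the pose commanded when the call began; what a row does not reach only later rows make up. A row lasts 1/10 s, in which the tool goes at most 50 mm and 8.59 degrees, less where a joint would pass 70% of its speed; a pose out of reach is approached as far as the arm can. A call with a gripper value outside its range is refused whole. The fingers move at their own pace and stop on an object; FORCE is the grip in N (left out, the last holds). Time passes only in rows, so rows that repeat a pose let the fingers close. It gives the time, the measured TCP pose, the force, the opening and the grip force at its end, in the units of the state.
- ctrl.get_state(): the state, without advancing time (a new reading comes with each control period).
- read_camera(name): name is "scene" or "top"; returns the picture (420x560x3 uint8, blue, green, red); there is no depth.
- camera_model(name): a dict with "fovy" (degrees; the focal length in pixels is half the picture's height over the tangent of half this angle, whatever the lens; pixels are square), "cx", "cy" (the principal point, pixels), "R" (3x3) and "t" (3): a world point X has camera coordinates R X + t. Camera axes: x right, y down, z forward; pixel columns grow to the right and rows downward; lengths in m; the calibration is good to about 2 mm. A picture is of the moment at which its call begins. camera_model takes no time and is no camera call.
- workorder.finish_job(): hands the job in; it is judged then, once.
Trained networks look in the newest picture that a camera, given by its name, has taken for a name from the list of things; names that differ only in an ending like _2 or _b are one class to them, and where a whole thing is asked for, a point or a joint stands for the part that bears it (a point fixed in the world has none). Each returns a list of dicts, best first, with "conf" (0 to 1); they miss things now and then, are a little off and sometimes report something else, mostly with a low value. They report only what shows in the picture. A call takes as long as a camera call.
- models.regions_of(camera, thing): "region" (420x560 bool, what is visible of it).
- models.mark_of(camera, thing): "location" ([x, y, z] in m, in world coordinates, good to about 4 mm: a listed point, or the origin of a listed thing).
The state is a dict: "clock": time; "q": joint angles; "joint_velocities": joint speeds; "effort": joint torques, N m; "tcp_pos": TCP position; "tool_rot": TCP orientation; "wrist_force": force on the tool from outside, world axes, zero at the start; "torque": the same for the moment, N m; "opening": opening from 0.0 (shut) to 1.0 (fully open); "finger_force": force on a finger pad.
Only numpy, scipy, OpenCV 4.12 (cv2) and the standard library are available. Lean on these libraries where they do the work, as an engineer would, in place of code of your own. Each camera call takes 0.05 s, during which the arm holds its last target. There are 200 camera calls.

### The job

Put the cue shafts away: lift the latch bar out of its keeper and slide the steel gate right back, lay every shaft from the mat in notches of its own on the shelf with its tip at the far end, then lay the aluminium retaining bar across them, centred in its two saddles. Then slide the gate fully shut with the latch bar lifted over the keeper and let the bar drop into the notch. Leave the other things on the bench where they are.

Things in the scene. Friction and masses are not known exactly. Their poses are not given: they have to be found in the camera images.
- rack: The shaft shelf, fixed: low oak tray 384 mm (its x) by 262 mm (y), origin at the centre of its underside on the bench; its x points away from the robot (far end +x), y to the left. End boards 106 mm high, inside faces at x = -178 and +178; tray floor 18 mm up. Steel tracks for the gate on top of the end boards (to 125 mm up), running on to y = +415, where legs stand at x = -185 and +185.
- near_comb (a point): Middle of the near comb board (18 mm thick, across the rack at x = -110 mm; the far one is alike at x = +110), at notch-floor height 45 mm. Each has four U-notches at rack y = -72, -24, +24, +72 mm, 26 mm wide, tooth tops 70 mm up. A shaft in a pair of notches (one of each comb) has its origin 53 mm above the bench and 18 mm of end play each way about the shelf's middle.
- saddle_right (a point): Centre of the floor of the right dark steel saddle for the retaining bar, at rack x = +50, y = -106 mm, 68 mm above the bench; 16 mm long in y, 30 mm clear between its cheeks (in x), cheeks to 88 mm. The left saddle is alike, at rack x = +50, y = +106 mm.
- gate (a joint): Travel (m) of the barred steel gate, 350 by 250 mm, 109 to 121 mm above the bench, that slides flat over the shelf along the rack's +y: 0 = fully shut on its stop (start), 0.27 = fully open: its leading edge is then at rack y = +145 mm and the whole shelf is free from above. About 2 N of friction; it stays where it is left, and carries the latch bar. It can be slid by the latch bar's knob.
- latch_bar (a joint): Angle (rad) of the gravity latch bar, dark steel, 112 by 12 by 10 mm along the rack's y, pivoted on the gate: 0 = level on its stop (start: in the notch), grows as its free (-y) end is lifted, to 1.1; falls back by its own weight (0.16 kg). A nose 10 mm long hangs under its free end, 90 mm from the pivot, to 27 mm below pivot height; it clears the keeper's teeth from about 0.22 up.
- latch_knob (a point): Centre of the black ball knob, 25 mm in diameter, on a stem on top of the latch bar: 75 mm out (-y) from the bar's pivot (axis along the rack's x) and 35 mm above it when level; pivot 147 mm, knob 182 mm above the bench. Gate shut: knob at x = -110, y = -140 mm of the rack; open: 270 mm further to +y.
- latch_pivot (a point): The latch bar's pivot (axis along the rack's x) on the gate, 147 mm above the bench. Gate shut: at x = -110, y = -65 mm of the rack.
- saddle_left (a point): Centre of the floor of the left saddle, at rack x = +50, y = +106 mm; otherwise like the right one.
- keeper_notch (a point): Mouth of the notch in the keeper, a dark steel post 26 mm wide (x) fixed at x = -110 mm of the rack, y from -132 to -177. The notch is open upward from y = -146 to -168, floor 116 mm up, a tooth either side to 136 mm; this point is midway at tooth-top height. If the gate is about 5 mm or more short of shut, the nose lands on the tooth instead.
- mat: Grey bench mat, fixed, 350 by 320 by 3 mm, origin at the centre of its underside; the shafts and the retaining bar start on it, side by side about 66 mm apart, roughly along its x.
- retaining_bar: Retaining bar, aluminium box bar 260 mm long (its x), 22 mm wide (y), 24 mm high (z), origin at its centre, 0.13 kg; the same either way round. Lying in both saddles its origin is 80 mm above the bench.
- shaft1: Cue shaft of a four-piece cue: maple, round, 320 mm long, tapering evenly from 20 mm diameter at the dark steel joint collar (-x end) to 13 mm at the white ferrule and leather tip (+x end), 0.075 kg, origin on its axis at mid-length (16.5 mm diameter there; balance point 22 mm nearer the collar). Starts on the mat, tip roughly away from the robot. 2 to 4 shafts are there; an absent one reads None.
- shaft2: Cue shaft of a four-piece cue: maple, round, 320 mm long, tapering evenly from 20 mm diameter at the dark steel joint collar (-x end) to 13 mm at the white ferrule and leather tip (+x end), 0.075 kg, origin on its axis at mid-length (16.5 mm diameter there; balance point 22 mm nearer the collar). Starts on the mat, tip roughly away from the robot. 2 to 4 shafts are there; an absent one reads None.
- shaft3: Cue shaft of a four-piece cue: maple, round, 320 mm long, tapering evenly from 20 mm diameter at the dark steel joint collar (-x end) to 13 mm at the white ferrule and leather tip (+x end), 0.075 kg, origin on its axis at mid-length (16.5 mm diameter there; balance point 22 mm nearer the collar). Starts on the mat, tip roughly away from the robot. 2 to 4 shafts are there; an absent one reads None.
- shaft4: Cue shaft of a four-piece cue: maple, round, 320 mm long, tapering evenly from 20 mm diameter at the dark steel joint collar (-x end) to 13 mm at the white ferrule and leather tip (+x end), 0.075 kg, origin on its axis at mid-length (16.5 mm diameter there; balance point 22 mm nearer the collar). Starts on the mat, tip roughly away from the robot. 2 to 4 shafts are there; an absent one reads None.
- tip_tin: Bystander: round aluminium tin of tips with lid, 66 mm diameter, 31 mm high, origin under its centre.
- tapper: Bystander: brass tapper lying down, 142 mm long (its x), head 32 mm thick, origin under its middle.
- chalk: Bystander: chalk cube, 22 mm, between mat and shelf, origin under its centre.
- burnisher: Bystander: flat bone burnisher 115 by 18 by 7 mm, near side of the bench, origin under its centre.
- glue_bottle: Bystander: small white glue bottle, 34 mm diameter, 95 mm high, origin under its centre.
- sanding_paddle: Bystander: flat plywood sanding paddle about 165 by 36 by 9 mm, origin under its middle.
- tip_shaper: Bystander: dark steel tip shaper, cylinder 32 mm diameter, 27 mm high, origin under its centre.

How it is judged:
By the outcome, as a careful person would: the job done as asked, in the order asked, and still so for the second after the job is handed in, with the robot touching nothing.
Of shaft1, shaft2, shaft3, shaft4 only 2 to 4 are there at a start; the rules pass over those that are not, and their reading is None.
At some moment in a run one of shaft1, shaft2, shaft3, shaft4, retaining_bar may be knocked a few centimetres aside while the robot is not near it.
Once in a run the grip may slacken for a moment while it holds something.
It also fails if it takes over 210 s, if anything falls off the work surface, if the arm or the gripper's body presses on something with over 40 N, if the wrist force passes 120 N, or if a joint passes its speed limit or range.

## Working session

There is one attempt and no reset: what is moved stays moved. The work goes in short steps, Python scripts to look and compute and a shell command to move; the robot and the scene stay as the last step left them, time stands still between calls to the robot, and variables do not carry over. Pictures are saved under pics/ and viewed, at most 14 in all, crops included, and the job is handed in when it is done.

```bash
mkdir -p pics
cat > h.py <<'E'
import numpy as np, cv2
from station import ctrl, read_camera, camera_model, workorder, models
def proj(c,X):
    m=camera_model(c);f=210/np.tan(np.radians(m['fovy'])/2);p=np.array(m['R'])@np.array(X)+np.array(m['t'])
    return np.array([m['cx']+f*p[0]/p[2],m['cy']+f*p[1]/p[2]])
def ray(c,uv,z):
    m=camera_model(c);f=210/np.tan(np.radians(m['fovy'])/2);R=np.array(m['R']);t=np.array(m['t'])
    d=R.T@np.array([(uv[0]-m['cx'])/f,(uv[1]-m['cy'])/f,1]);o=-R.T@t
    return o+d*(z-o[2])/d[2]
def axis(c,thing,z):
    "ends of long regions on plane z"
    out=[]
    for r in models.regions_of(c,thing):
        v,u=np.nonzero(r['region'])
        if len(u)<20: continue
        P=np.array([ray(c,(a,b),z)[:2] for a,b in zip(u,v)]);m=P.mean(0)
        w,V=np.linalg.eigh(np.cov((P-m).T));d=V[:,1]*np.sign(V[0,1]);s=(P-m)@d
        mid=m+d*(s.min()+s.max())/2
        out.append((round(r['conf'],2),len(u),mid.round(4),round(float(np.arctan2(d[1],d[0])),3),round(np.ptp(s),3)))
    return out
E
python3 - <<'E'
from h import *
s=ctrl.get_state();print(s)
for c in('scene','top'):
    cv2.imwrite(f'pics/{c}0.png',read_camera(c)); 
    m=camera_model(c);print(c,-np.array(m['R']).T@m['t'],m['fovy'])
    for t in 'rack near_comb saddle_right saddle_left latch_knob latch_pivot keeper_notch mat retaining_bar shaft1 tip_tin tapper chalk burnisher glue_bottle sanding_paddle tip_shaper'.split():
        print(t,[(round(r['conf'],2),np.round(r['location'],4).tolist()) for r in models.mark_of(c,t)])
for c in('scene','top'):
    for t in('shaft1','retaining_bar'):
        print(c,t,axis(c,t,.011))
E
```

```text
{'clock': 0.0, 'q': array([ 1.12618413e+00,  1.16505616e-01,  1.44228879e+00,  1.35296752e-05,
        1.58400334e+00, -3.77664085e-02]), 'joint_velocities': array([ 0.00027106, -0.00117856, -0.00032452,  0.00032985, -0.0003893 ,
        0.00101731]), 'effort': array([-1.89254642e-03, -7.21299791e+01, -6.22594857e+01,  7.78721482e-02,
        2.41305301e-02, -1.06653763e-04]), 'tcp_pos': array([0.26700652, 0.61973156, 0.23187733]), 'tool_rot': array([-1.50491968e-04,  2.02022704e-01,  9.79380653e-01, -5.83492313e-04]), 'wrist_force': array([-0.11723979, -0.16501283,  0.34829506]), 'torque': array([-0.01755481,  0.02095493,  0.00922635]), 'finger_force': 0.0, 'opening': 0.9988963322454838}
scene [ 1.30719266 -0.53353337  1.13470918] 46.44103858944641
rack [(0.84, [0.5693, 0.1569, 0.0001])]
near_comb [(0.72, [0.49, -0.4191, 0.0156]), (0.64, [0.2665, 0.3621, -0.0034]), (0.55, [0.4596, 0.1565, 0.047])]
saddle_right [(0.57, [0.6133, 0.0552, 0.0649])]
saddle_left [(0.96, [0.6195, 0.2634, 0.0633])]
latch_knob [(0.49, [0.4589, 0.0185, 0.1804])]
latch_pivot [(0.84, [0.4608, 0.0963, 0.1463]), 
[... 1843 characters left out ...]
0.1839]), (0.47, [0.3428, -0.4855, 0.003]), (0.32, [0.4986, -0.3485, 0.0104])]
scene shaft1 [(0.83, 492, array([ 0.5497, -0.1685]), -0.155, np.float64(0.332)), (0.63, 520, array([ 0.4973, -0.3436]), -0.211, np.float64(0.332))]
scene retaining_bar [(0.83, 740, array([ 0.4831, -0.4171]), -0.2, np.float64(0.281))]Traceback (most recent call last):
  File "<stdin>", line 10, in <module>
  File "h.py", line 16, in axis
    P=np.array([ray(c,(a,b),z)[:2] for a,b in zip(u,v)]);m=P.mean(0)
                ~~~^^^^^^^^^^^
  File "h.py", line 7, in ray
    m=camera_model(c);f=210/np.tan(np.radians(m['fovy'])/2);R=np.array(m['R']);t=np.array(m['t'])
ValueError: time passes only in moves, steps and waits
```

```bash
python3 - <<'E'
s=open('h.py').read()
s=s.replace("def proj","import functools\ncamera_model=functools.lru_cache(None)(camera_model)\ndef proj",1)
open('h.py','w').write(s)
E
python3 - <<'E'
from h import *
read_camera('top')
for t in('shaft1','retaining_bar'):
        print(t,axis('top',t,.011))
print(ctrl.get_state()['clock'])
E
```

```text
shaft1 [(0.94, 568, array([ 0.5513, -0.1691]), -0.16, np.float64(0.319)), (0.89, 563, array([ 0.4984, -0.3472]), -0.21, np.float64(0.32))]
retaining_bar [(0.91, 668, array([ 0.4854, -0.42  ]), -0.204, np.float64(0.263))]
2.1
```

View pics/scene0.png

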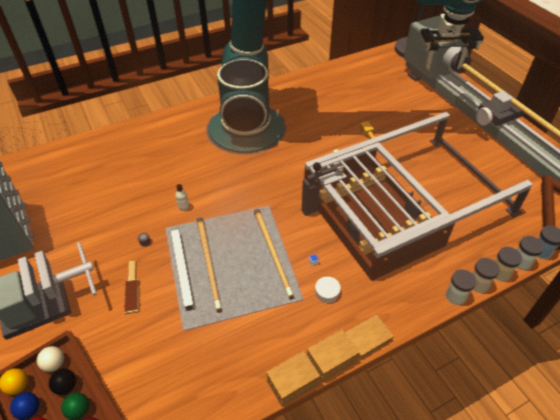

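View pics/top0.png

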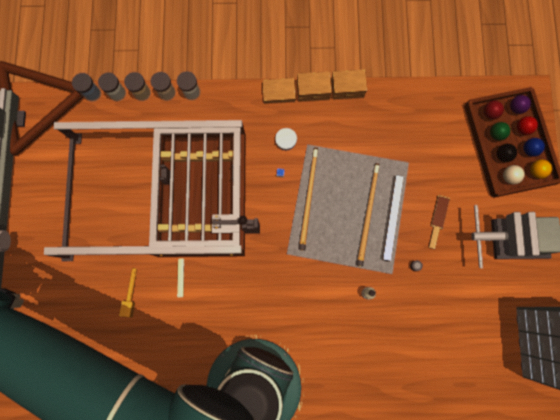

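```bash
cat > fit.py <<'E'
from h import *
loc={'rack':(0,0),'near_comb':(-.11,0),'saddle_right':(.05,-.106),'saddle_left':(.05,.106),'latch_knob':(-.11,-.14),'latch_pivot':(-.11,-.065),'keeper_notch':(-.11,-.157)}
g=dict(rack=(.567,.1565),near_comb=(.4576,.1555),saddle_right=(.6135,.0537),saddle_left=(.617,.266),latch_knob=(.46,.0195),latch_pivot=(.46,.096),keeper_notch=(.46,.002))
A=[];B=[];T=[]
for k in range(3):
  for c in('scene','top'):
    read_camera(c)
    for t in loc:
        for r in models.mark_of(c,t):
            p=r['location'][:2]
            if np.hypot(*(p-np.array(g[t])))<.015: A.append(loc[t]);B.append(p);T.append((c,t))
A=np.array(A);B=np.array(B);a=A.mean(0);b=B.mean(0)
H=(A-a).T@(B-b);th=np.arctan2(H[0,1]-H[1,0],H[0,0]+H[1,1])
R=np.array([[np.cos(th),-np.sin(th)],[np.sin(th),np.cos(th)]]);o=b-R@a
print('rack',o.round(4),'yaw',th.round(4),len(A))
E_=B-(A@R.T+o)
for k in sorted(set(T)): print(k,E_[[t==k for t in T]].mean(0).round(4))
E
python3 fit.py
```

```text
rack [0.5673 0.159 ] yaw 0.0082 41
('scene', 'keeper_notch') [0.0004 0.0014]
('scene', 'latch_knob') [-0.0014 -0.0022]
('scene', 'latch_pivot') [ 0.0014 -0.0001]
('scene', 'near_comb') [ 0.0025 -0.    ]
('scene', 'rack') [ 0.0011 -0.0009]
('scene', 'saddle_left') [ 0.003  -0.0002]
('scene', 'saddle_right') [-0.0034  0.0005]
('top', 'keeper_notch') [ 0.0021 -0.0003]
('top', 'latch_knob') [0.0017 0.0002]
('top', 'latch_pivot') [-0.0005  0.0038]
('top', 'near_comb') [ 0.0006 -0.0031]
('top', 'rack') [-0.0041  0.0016]
('top', 'saddle_left') [-0.0021  0.0001]
('top', 'saddle_right') [-0.0012 -0.0002]
```

```bash
python3 -m handwheel '[{"z":50},{"z":60,"x":15,"y":-45,"az":-0.12},{"z":60,"x":30,"y":-90,"az":-0.24},{"z":60,"x":45,"y":-135,"az":-0.36},{"z":60,"x":60,"y":-180,"az":-0.48},{"z":60,"x":75,"y":-225,"az":-0.6},{"z":60,"x":90,"y":-270,"az":-0.72},{"z":60,"x":105,"y":-315,"az":-0.84}]' 20
```

```text
invalid input at $[0]: expected keys claw, x, y, z, ax, ay, az
```

```bash
python3 -m handwheel '[{"claw":1,"x":0,"y":0,"z":50,"ax":0,"ay":0,"az":0},{"claw":1,"x":15,"y":-45,"z":50,"ax":0,"ay":0,"az":-0.12},{"claw":1,"x":30,"y":-90,"z":50,"ax":0,"ay":0,"az":-0.24},{"claw":1,"x":45,"y":-135,"z":50,"ax":0,"ay":0,"az":-0.36},{"claw":1,"x":60,"y":-180,"z":50,"ax":0,"ay":0,"az":-0.48},{"claw":1,"x":75,"y":-225,"z":50,"ax":0,"ay":0,"az":-0.6},{"claw":1,"x":90,"y":-270,"z":50,"ax":0,"ay":0,"az":-0.72},{"claw":1,"x":105,"y":-315,"z":50,"ax":0,"ay":0,"az":-0.84}]' 20
python3 -m handwheel '[{"claw":1,"x":14,"y":-45,"z":0,"ax":0,"ay":0,"az":-0.06},{"claw":1,"x":28,"y":-90,"z":0,"ax":0,"ay":0,"az":-0.12},{"claw":1,"x":42,"y":-135,"z":0,"ax":0,"ay":0,"az":-0.18},{"claw":1,"x":56,"y":-180,"z":0,"ax":0,"ay":0,"az":-0.24},{"claw":1,"x":70,"y":-225,"z":0,"ax":0,"ay":0,"az":-0.3},{"claw":1,"x":86,"y":-270,"z":0,"ax":0,"ay":0,"az":-0.32},{"claw":1,"x":86,"y":-287,"z":0,"ax":0,"ay":0,"az":-0.32},{"claw":1,"x":86,"y":-287,"z":0,"ax":0,"ay":0,"az":-0.32}]'
cat > st.py <<'E'
from h import *
s=ctrl.get_state();w,x,y,z=s['tool_rot']
print('t',round(s['clock'],2),'tcp',np.round(s['tcp_pos'],4),'closing',round(2*np.arctan2(y,x)-np.pi/2,4),'F',np.round(s['wrist_force'],1),'op',round(s['opening']*93,1),'ff',round(s['finger_force'],1),'tilt',round(2*np.hypot(w,z),4))
E
python3 st.py
```

```text
clock: 5.3
tcp_pos: [0.3721, 0.3032, 0.2828]
tool_rot: [0.0, 0.586, 0.811, 0.0]
wrist_force: [0.9, -0.4, 0.1]
opening: 0.999
finger_force: 0.0
clock: 6.1
tcp_pos: [0.4582, 0.0159, 0.2826]
tool_rot: [0.0, 0.707, 0.707, -0.0]
wrist_force: [-0.0, 0.2, 0.3]
opening: 1.0
finger_force: 0.0
t 6.1 tcp [0.4582 0.0159 0.2826] closing 0.0006 F [-0.   0.2  0.3] op 93.0 ff 0.0 tilt 0.0003
```

```bash
python3 -m handwheel '[{"claw":0.6,"x":0,"y":2,"z":-40,"ax":0,"ay":0,"az":0},{"claw":0.6,"x":0,"y":2,"z":-80,"ax":0,"ay":0,"az":0},{"claw":0.6,"x":0,"y":2,"z":-104,"ax":0,"ay":0,"az":0},{"claw":0,"x":0,"y":2,"z":-104,"ax":0,"ay":0,"az":0},{"claw":0,"x":0,"y":2,"z":-104,"ax":0,"ay":0,"az":0},{"claw":0,"x":0,"y":2,"z":-104,"ax":0,"ay":0,"az":0},{"claw":0,"x":0,"y":2,"z":-104,"ax":0,"ay":0,"az":0},{"claw":0,"x":0,"y":2,"z":-104,"ax":0,"ay":0,"az":0}]' 15
python3 st.py
```

```text
clock: 6.9
tcp_pos: [0.4584, 0.02, 0.1796]
tool_rot: [0.0, 0.706, 0.709, 0.0]
wrist_force: [0.9, -0.7, -0.9]
opening: 0.364
finger_force: 0.0
t 6.9 tcp [0.4584 0.02   0.1796] closing 0.0041 F [ 0.9 -0.7 -0.9] op 33.9 ff 0.0 tilt 0.0013
```

```bash
python3 -m handwheel '[{"claw":0,"x":0,"y":0,"z":0,"ax":0,"ay":0,"az":0},{"claw":0,"x":0,"y":0,"z":0,"ax":0,"ay":0,"az":0},{"claw":0,"x":0,"y":0,"z":0,"ax":0,"ay":0,"az":0},{"claw":0,"x":0,"y":0,"z":0,"ax":0,"ay":0,"az":0}]' 15
python3 -m handwheel '[{"claw":0,"x":0,"y":2,"z":4,"ax":0,"ay":0,"az":0},{"claw":0,"x":0,"y":4,"z":7,"ax":0,"ay":0,"az":0},{"claw":0,"x":0,"y":8,"z":14,"ax":0,"ay":0,"az":0},{"claw":0,"x":0,"y":14,"z":21,"ax":0,"ay":0,"az":0},{"claw":0,"x":0,"y":20,"z":27,"ax":0,"ay":0,"az":0},{"claw":0,"x":0,"y":20,"z":27,"ax":0,"ay":0,"az":0}]'
python3 st.py
python3 - <<'E'
from h import *
cv2.imwrite('pics/lift.png',read_camera('scene')[120:260,260:480].repeat(3,0).repeat(3,1))
E
```

```text
clock: 7.3
tcp_pos: [0.4577, 0.0199, 0.179]
tool_rot: [-0.0, 0.706, 0.708, -0.0]
wrist_force: [-5.9, -0.7, 5.1]
opening: 0.26
finger_force: 15.0
clock: 7.9
tcp_pos: [0.4578, 0.0407, 0.2067]
tool_rot: [-0.0, 0.705, 0.709, -0.0]
wrist_force: [-7.4, -1.5, 1.0]
opening: 0.256
finger_force: 15.0
t 7.9 tcp [0.4578 0.0407 0.2067] closing 0.0046 F [-7.4 -1.5  1. ] op 23.8 ff 15.0 tilt 0.0005
```

View pics/lift.png

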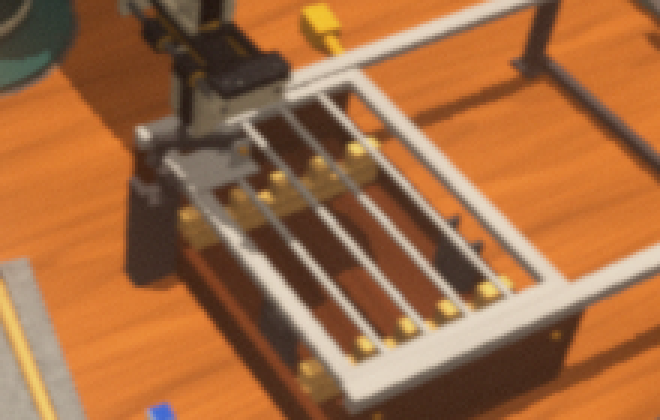

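```bash
python3 -m handwheel '[{"claw":0,"x":-1,"y":15,"z":0,"ax":0,"ay":0,"az":0},{"claw":0,"x":-1,"y":40,"z":0,"ax":0,"ay":0,"az":0},{"claw":0,"x":-1,"y":65,"z":0,"ax":0,"ay":0,"az":0},{"claw":0,"x":-1,"y":90,"z":0,"ax":0,"ay":0,"az":0},{"claw":0,"x":-1,"y":115,"z":0,"ax":0,"ay":0,"az":0},{"claw":0,"x":-2,"y":140,"z":0,"ax":0,"ay":0,"az":0}]' 20
python3 st.py
python3 -m handwheel '[{"claw":0,"x":0,"y":25,"z":0,"ax":0,"ay":0,"az":0},{"claw":0,"x":0,"y":50,"z":0,"ax":0,"ay":0,"az":0},{"claw":0,"x":0,"y":75,"z":0,"ax":0,"ay":0,"az":0},{"claw":0,"x":0,"y":100,"z":0,"ax":0,"ay":0,"az":0},{"claw":0,"x":-1,"y":115,"z":0,"ax":0,"ay":0,"az":0},{"claw":0,"x":-1,"y":125,"z":0,"ax":0,"ay":0,"az":0},{"claw":0,"x":-1,"y":132,"z":0,"ax":0,"ay":0,"az":0}]'
python3 st.py
```

```text
clock: 8.55
tcp_pos: [0.4573, 0.1811, 0.2071]
tool_rot: [0.002, 0.706, 0.708, 0.002]
wrist_force: [18.4, -4.5, 2.5]
opening: 0.258
finger_force: 20.0
t 8.55 tcp [0.4573 0.1811 0.2071] closing 0.0037 F [18.4 -4.5  2.5] op 24.0 ff 20.0 tilt 0.0046
clock: 9.25
tcp_pos: [0.4575, 0.3127, 0.2075]
tool_rot: [0.002, 0.706, 0.708, 0.003]
wrist_force: [16.8, -17.5, 17.9]
opening: 0.254
finger_force: 20.0
t 9.25 tcp [0.4575 0.3127 0.2075] closing 0.0036 F [ 16.8 -17.5  17.9] op 23.7 ff 20.0 tilt 0.0073
```

```bash
python3 -m handwheel '[{"claw":0,"x":1,"y":-1,"z":0,"ax":0,"ay":0,"az":0},{"claw":0,"x":1.5,"y":-7,"z":-6,"ax":0,"ay":0,"az":0},{"claw":0,"x":1.5,"y":-13,"z":-13,"ax":0,"ay":0,"az":0},{"claw":0,"x":1.5,"y":-17,"z":-20,"ax":0,"ay":0,"az":0},{"claw":0,"x":1.5,"y":-20,"z":-25,"ax":0,"ay":0,"az":0},{"claw":0.6,"x":1.5,"y":-20,"z":-25,"ax":0,"ay":0,"az":0},{"claw":0.6,"x":1.5,"y":-20,"z":-25,"ax":0,"ay":0,"az":0},{"claw":0.6,"x":1.5,"y":-20,"z":-25,"ax":0,"ay":0,"az":0}]' 20
python3 st.py
python3 -m handwheel '[{"claw":0.6,"x":0,"y":0,"z":30,"ax":0,"ay":0,"az":0},{"claw":0.6,"x":0,"y":0,"z":80,"ax":0,"ay":0,"az":0},{"claw":0.6,"x":0,"y":-40,"z":90,"ax":0,"ay":0,"az":0},{"claw":0.6,"x":0,"y":-80,"z":90,"ax":0,"ay":0,"az":0},{"claw":0.6,"x":0,"y":-125,"z":90,"ax":0,"ay":0,"az":0},{"claw":0.6,"x":0,"y":-170,"z":90,"ax":0,"ay":0,"az":0},{"claw":0.6,"x":0,"y":-215,"z":90,"ax":0,"ay":0,"az":0},{"claw":0.6,"x":0,"y":-260,"z":90,"ax":0,"ay":0,"az":0}]'
python3 st.py
cat > see.py <<'E'
from h import *
for c in('scene','top'):
    read_camera(c)
    print(c,[(t,axis(c,t,z)) for t,z in(('shaft1',.011),('retaining_bar',.022))])
    for t in('latch_knob','latch_pivot','saddle_left','saddle_right','near_comb','shaft1','retaining_bar'):
        print(t,[(round(r['conf'],2),np.round(r['location'],4).tolist()) for r in models.mark_of(c,t)])
E
python3 see.py
```

```text
clock: 10.05
tcp_pos: [0.4566, 0.2923, 0.1811]
tool_rot: [-0.0, 0.706, 0.709, 0.0]
wrist_force: [-0.0, -0.0, -0.5]
opening: 0.469
finger_force: 0.0
t 10.05 tcp [0.4566 0.2923 0.1811] closing 0.0042 F [-0.  -0.  -0.5] op 43.7 ff 0.0 tilt 0.0007
clock: 10.85
tcp_pos: [0.4562, 0.0305, 0.2712]
tool_rot: [0.0, 0.705, 0.709, 0.0]
wrist_force: [1.3, 1.1, 0.5]
opening: 0.602
finger_force: 0.0
t 10.85 tcp [0.4562 0.0305 0.2712] closing 0.0046 F [1.3 1.1 0.5] op 56.0 ff 0.0 tilt 0.001
scene [('shaft1', [(0.7, 514, array([ 0.5002, -0.3446]), -0.218, np.float64(0.331)), (0.57, 437, array([ 0.5504, -0.168 ]), -0.156, np.float64(0.324)), (0.16, 224, array([0.2639, 0.3702]), -0.193, np.float64(0.174))]), ('retaining_bar', [(0.94, 706, array([ 0.4915, -0.4185]), -0.203, np.float64(0.276))])]
latch_knob [(0.6, [0.4628, 0.2881, 0.1832])]
latch_pivot [(0.63, [0.4629, 0.3643, 0.1464])]
saddle_left [(0.68, [0.6172, 0.2635, 0.0684])]
saddle_right [(0.8, [0.6165, 0.0512, 0.0663]), (0.63, [0.2625, -0.332, 0.0012]), (0.26, [0.6172, 0.2634, 0.0655])]
near_comb [(0.73, [0.4591, 0.1579, 0.0461])]
shaft1 [(0.96,
[... 174 characters left out ...]
p.float64(0.323)), (0.7, 550, array([ 0.5485, -0.1698]), -0.153, np.float64(0.318))]), ('retaining_bar', [(0.87, 776, array([ 0.4854, -0.4181]), -0.199, np.float64(0.266)), (0.53, 12659, array([0.6022, 0.3345]), -1.131, np.float64(0.702))])]
latch_knob [(0.68, [0.4599, 0.2875, 0.1809]), (0.5, [0.6154, 0.264, 0.0649])]
latch_pivot [(0.58, [0.4585, 0.3663, 0.1459]), (0.37, [0.2669, 0.3686, -0.0023])]
saddle_left [(0.84, [0.6151, 0.2646, 0.0654])]
saddle_right [(0.96, [0.6133, 0.0533, 0.064])]
near_comb [(0.72, [0.4579, 0.1558, 0.0485])]
shaft1 [(0.9, [0.4974, -0.3467, 0.0142]), (0.82, [0.55, -0.1689, 0.011]), (0.48, [0.6266, -0.0859, -0.0005])]
retaining_bar [(0.76, [0.4902, -0.4165, 0.0152])]
```

```bash
python3 -m handwheel '[{"claw":0.6,"x":10,"y":-25,"z":0,"ax":0,"ay":0,"az":0.14},{"claw":0.6,"x":20,"y":-50,"z":0,"ax":0,"ay":0,"az":0.28},{"claw":0.6,"x":30,"y":-75,"z":-10,"ax":0,"ay":0,"az":0.42},{"claw":0.6,"x":40,"y":-100,"z":-20,"ax":0,"ay":0,"az":0.56},{"claw":0.6,"x":50,"y":-125,"z":-40,"ax":0,"ay":0,"az":0.7},{"claw":0.6,"x":60,"y":-150,"z":-60,"ax":0,"ay":0,"az":0.84},{"claw":0.6,"x":70,"y":-175,"z":-80,"ax":0,"ay":0,"az":0.98},{"claw":0.6,"x":80,"y":-197,"z":-110,"ax":0,"ay":0,"az":1.12}]' 30 | tail -1
python3 -m handwheel '[{"claw":0.6,"x":0,"y":0,"z":0,"ax":0,"ay":0,"az":0.14},{"claw":0.6,"x":0,"y":0,"z":-30,"ax":0,"ay":0,"az":0.285},{"claw":0.6,"x":0,"y":0,"z":-60,"ax":0,"ay":0,"az":0.285},{"claw":0.6,"x":0,"y":0,"z":-90,"ax":0,"ay":0,"az":0.285},{"claw":0.6,"x":0,"y":0,"z":-100,"ax":0,"ay":0,"az":0.285},{"claw":0.6,"x":0,"y":0,"z":-100,"ax":0,"ay":0,"az":0.285}]' 
python3 st.py; python3 see.py | grep -E "shaft1'"
```

```text
finger_force: 0.0
clock: 13.25
tcp_pos: [0.536, -0.1649, 0.0596]
tool_rot: [-0.001, 0.081, 0.997, 0.0]
wrist_force: [-0.1, 0.5, 0.9]
opening: 0.601
finger_force: 0.0
t 13.25 tcp [ 0.536  -0.1649  0.0596] closing 1.4089 F [-0.1  0.5  0.9] op 55.9 ff 0.0 tilt 0.0023
scene [('shaft1', [(0.93, 591, array([ 0.4982, -0.3442]), -0.212, np.float64(0.337)), (0.9, 361, array([ 0.5933, -0.1746]), -0.16, np.float64(0.244))]), ('retaining_bar', [(0.82, 649, array([ 0.4915, -0.4186]), -0.201, np.float64(0.272)), (0.3, 604, array([ 0.4894, -0.5566]), -0.282, np.float64(0.162))])]
top [('shaft1', [(0.73, 499, array([ 0.4968, -0.3456]), -0.212, np.float64(0.316)), (0.61, 40, array([ 0.6073, -0.1783]), -0.151, np.float64(0.199))]), ('retaining_bar', [(0.67, 794, array([ 0.4859, -0.4185]), -0.2, np.float64(0.267))])]
```

```bash
python3 -m handwheel '[{"claw":0.6,"x":0,"y":-1,"z":-20,"ax":0,"ay":0,"az":0},{"claw":0.6,"x":0,"y":-1,"z":-41,"ax":0,"ay":0,"az":0},{"claw":0,"x":0,"y":-1,"z":-41,"ax":0,"ay":0,"az":0},{"claw":0,"x":0,"y":-1,"z":-41,"ax":0,"ay":0,"az":0},{"claw":0,"x":0,"y":-1,"z":-41,"ax":0,"ay":0,"az":0},{"claw":0,"x":0,"y":-1,"z":-41,"ax":0,"ay":0,"az":0},{"claw":0,"x":0,"y":-1,"z":-41,"ax":0,"ay":0,"az":0},{"claw":0,"x":0,"y":-1,"z":-41,"ax":0,"ay":0,"az":0}]' 30
python3 -m handwheel '[{"claw":0,"x":0,"y":0,"z":0,"ax":0,"ay":0,"az":0},{"claw":0,"x":0,"y":0,"z":0,"ax":0,"ay":0,"az":0},{"claw":0,"x":0,"y":0,"z":40,"ax":0,"ay":0,"az":0},{"claw":0,"x":0,"y":0,"z":80,"ax":0,"ay":0,"az":0},{"claw":0,"x":0,"y":0,"z":120,"ax":0,"ay":0,"az":0},{"claw":0,"x":0,"y":0,"z":120,"ax":0,"ay":0,"az":0}]'
python3 st.py
```

```text
clock: 15.05
tcp_pos: [0.5366, -0.1661, 0.0198]
tool_rot: [0.0, 0.081, 0.997, -0.0]
wrist_force: [-0.5, -0.2, 0.4]
opening: 0.171
finger_force: 30.0
clock: 15.65
tcp_pos: [0.5384, -0.1667, 0.1455]
tool_rot: [0.004, 0.081, 0.997, -0.001]
wrist_force: [0.4, -0.0, -0.9]
opening: 0.171
finger_force: 30.0
t 15.65 tcp [ 0.5384 -0.1667  0.1455] closing 1.409 F [ 0.4 -0.  -0.9] op 15.9 ff 30.0 tilt 0.0077
```

```bash
python3 -m handwheel '[{"claw":0,"x":0,"y":0,"z":40,"ax":0,"ay":0,"az":0},{"claw":0,"x":3,"y":40,"z":60,"ax":0,"ay":0,"az":0.03},{"claw":0,"x":6,"y":80,"z":60,"ax":0,"ay":0,"az":0.06},{"claw":0,"x":8,"y":120,"z":60,"ax":0,"ay":0,"az":0.09},{"claw":0,"x":11,"y":160,"z":60,"ax":0,"ay":0,"az":0.12},{"claw":0,"x":14,"y":200,"z":60,"ax":0,"ay":0,"az":0.15},{"claw":0,"x":16,"y":240,"z":60,"ax":0,"ay":0,"az":0.157},{"claw":0,"x":16,"y":280,"z":60,"ax":0,"ay":0,"az":0.157}]' |tail -1
python3 -m handwheel '[{"claw":0,"x":0,"y":30,"z":0,"ax":0,"ay":0,"az":0},{"claw":0,"x":0,"y":55,"z":-15,"ax":0,"ay":0,"az":0},{"claw":0,"x":0,"y":68,"z":-30,"ax":0,"ay":0,"az":0},{"claw":0,"x":0,"y":68,"z":-30,"ax":0,"ay":0,"az":0},{"claw":0,"x":0,"y":68,"z":-30,"ax":0,"ay":0,"az":0}]' |tail -1
python3 st.py
python3 - <<'E'
from h import *
for c in('scene','top'):
    cv2.imwrite(f'pics/hold_{c}.png',read_camera(c)[100:280,(280 if c=='scene' else 40):(520 if c=='scene' else 280)].repeat(3,0).repeat(3,1))
    print(c,axis(c,'shaft1',.16),[(round(r['conf'],2),np.round(r['location'],4).tolist()) for r in models.mark_of(c,'shaft1')])
E
```

```text
finger_force: 30.0
finger_force: 30.0
t 16.95 tcp [0.5524 0.1813 0.169 ] closing 1.566 F [-0.1 -0.3 -0.9] op 15.8 ff 30.0 tilt 0.0014
scene [(0.65, 636, array([ 0.6073, -0.3698]), -0.214, np.float64(0.293)), (0.61, 320, array([0.6217, 0.1833]), -0.013, np.float64(0.221)), (0.36, 14849, array([0.6559, 0.2235]), 1.568, np.float64(0.626))] [(0.91, [0.5696, 0.1788, 0.1607]), (0.87, [0.4988, -0.3432, 0.0098])]
top [(0.88, 556, array([ 0.4732, -0.3193]), -0.212, np.float64(0.286)), (0.57, 31, array([0.6306, 0.1832]), -0.017, np.float64(0.198))] [(0.85, [0.501, -0.3454, 0.0124])]
```

View pics/hold_scene.png

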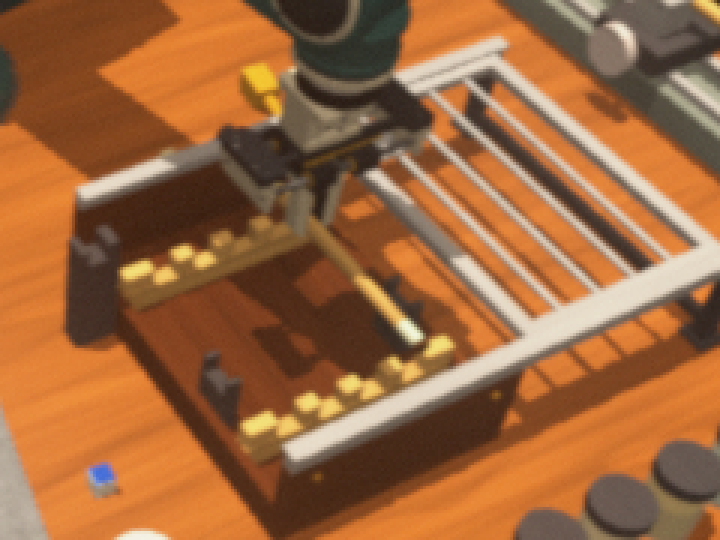

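```bash
python3 -m handwheel '[{"claw":0,"x":-2,"y":0,"z":-30,"ax":0,"ay":0,"az":0},{"claw":0,"x":-2,"y":0,"z":-60,"ax":0,"ay":0,"az":0},{"claw":0,"x":-2,"y":0,"z":-75,"ax":0,"ay":0,"az":0},{"claw":0,"x":-2,"y":0,"z":-79,"ax":0,"ay":0,"az":0},{"claw":0,"x":-2,"y":0,"z":-79,"ax":0,"ay":0,"az":0}]' |tail -1
python3 st.py
python3 - <<'E'
from h import *
a=read_camera('scene')[140:270,290:450];b=read_camera('top')[110:240,120:280]
cv2.imwrite('pics/low.png',cv2.resize(np.hstack([a,b[:, :100]]),None,fx=3,fy=3,interpolation=cv2.INTER_CUBIC))
E
```

```text
finger_force: 30.0
t 17.75 tcp [0.5508 0.1819 0.0911] closing 1.5659 F [-0.2 -0.1 -0.7] op 15.8 ff 30.0 tilt 0.0001
```

View pics/low.png

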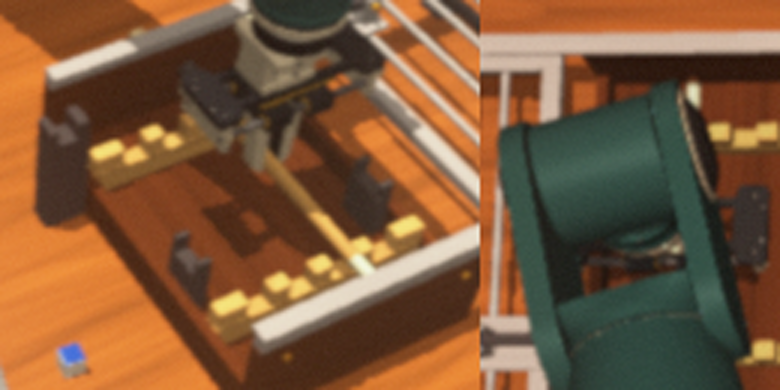

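```bash
python3 -m handwheel '[{"claw":0,"x":0,"y":0,"z":-6,"ax":0,"ay":0,"az":0},{"claw":0,"x":0,"y":0,"z":-12,"ax":0,"ay":0,"az":0},{"claw":0,"x":0,"y":0,"z":-12,"ax":0,"ay":0,"az":0}]' |tail -1
python3 st.py
python3 -m handwheel '[{"claw":0,"x":0,"y":0,"z":-6,"ax":0,"ay":0,"az":0},{"claw":0,"x":0,"y":0,"z":-12,"ax":0,"ay":0,"az":0},{"claw":0,"x":0,"y":0,"z":-12,"ax":0,"ay":0,"az":0}]' |tail -1
python3 st.py
```

```text
finger_force: 2.9
t 18.15 tcp [0.5502 0.1818 0.0778] closing 1.5661 F [-0.9 -1.  -1.2] op 16.7 ff 2.9 tilt 0.0011
finger_force: 30.0
t 18.45 tcp [0.5501 0.1818 0.0655] closing 1.566 F [ 0.1  0.1 -1.3] op 15.9 ff 30.0 tilt 0.0015
```

```bash
python3 -m handwheel '[{"claw":0,"x":0,"y":0,"z":-4,"ax":0,"ay":0,"az":0},{"claw":0,"x":0,"y":0,"z":-4,"ax":0,"ay":0,"az":0},{"claw":0.45,"x":0,"y":0,"z":-4,"ax":0,"ay":0,"az":0},{"claw":0.45,"x":0,"y":0,"z":-4,"ax":0,"ay":0,"az":0},{"claw":0.45,"x":0,"y":0,"z":-4,"ax":0,"ay":0,"az":0},{"claw":0.45,"x":0,"y":0,"z":-4,"ax":0,"ay":0,"az":0}]'
python3 -m handwheel '[{"claw":0.45,"x":0,"y":0,"z":40,"ax":0,"ay":0,"az":0},{"claw":0.45,"x":0,"y":0,"z":90,"ax":0,"ay":0,"az":0},{"claw":0.45,"x":0,"y":-20,"z":120,"ax":0,"ay":0,"az":-0.05},{"claw":0.45,"x":-5,"y":-60,"z":120,"ax":0,"ay":0,"az":-0.1},{"claw":0.45,"x":-10,"y":-105,"z":120,"ax":0,"ay":0,"az":-0.15},{"claw":0.45,"x":-18,"y":-150,"z":120,"ax":0,"ay":0,"az":-0.2},{"claw":0.45,"x":-26,"y":-195,"z":120,"ax":0,"ay":0,"az":-0.21},{"claw":0.45,"x":-34,"y":-240,"z":120,"ax":0,"ay":0,"az":-0.21}]'
python3 st.py;python3 see.py
python3 - <<'E'
from h import *
a=read_camera('scene')[120:270,280:460];b=read_camera('top')[110:260,140:260]
cv2.imwrite('pics/A.png',cv2.resize(np.hstack([a,b]),None,fx=2.6,fy=2.6,interpolation=cv2.INTER_CUBIC))
for c in('scene','top'):print(c,axis(c,'shaft1',.053))
E
```

```text
clock: 19.05
tcp_pos: [0.5507, 0.1819, 0.0628]
tool_rot: [0.0, 0.002, 1.0, 0.0]
wrist_force: [0.4, 0.4, -0.7]
opening: 0.433
finger_force: 0.0
clock: 19.85
tcp_pos: [0.5159, -0.0597, 0.1829]
tool_rot: [0.0, 0.107, 0.994, -0.0]
wrist_force: [1.1, -0.2, -0.1]
opening: 0.447
finger_force: 0.0
t 19.85 tcp [ 0.5159 -0.0597  0.1829] closing 1.3558 F [ 1.1 -0.2 -0.1] op 41.6 ff 0.0 tilt 0.0006
scene [('shaft1', [(0.97, 519, array([ 0.4986, -0.3442]), -0.216, np.float64(0.335)), (0.97, 568, array([0.5163, 0.2137]), -0.016, np.float64(0.314))]), ('retaining_bar', [(0.76, 616, array([ 0.4922, -0.419 ]), -0.198, np.float64(0.273)), (0.34, 228, array([0.2732, 0.3616]), -0.189, np.float64(0.172))])]
latch_knob [(0.6, [0.4555, 0.2872, 0.1824])]
latch_pivot [(0.63, [0.4601, 0.365, 0.1462])]
saddle_left [(0.8, [0.6186, 0.2633, 0.0662]), (0.71, [0.2601, -0.3359, -0.0001]), (0.46, [0.3414, -0.4805, 0.001])]
saddle_right [(0.68, [0.616, 0.0549, 0.0711]), (0.2, [0.459, 0.2871, 0.1811])]
near_comb [(0.7, [0.4577, 0.157, 0.0467])]
shaft1 [(0.93, [0.5009, -0.3458, 0.0112]), (0.75, [0.5671, 0.1807, 0.0521])
[... 363 characters left out ...]
0.0092]), (0.56, [0.4602, 0.2871, 0.1801])]
latch_pivot [(0.92, [0.4594, 0.3663, 0.1473])]
saddle_left [(0.71, [0.4589, 0.1561, 0.0453]), (0.55, [0.2635, -0.3336, 0.0044])]
saddle_right [(0.83, [0.6159, 0.054, 0.0641])]
near_comb [(0.94, [0.4577, 0.1558, 0.0484])]
shaft1 [(0.59, [0.499, -0.3476, 0.0101]), (0.56, [0.5647, 0.1877, 0.0511])]
retaining_bar [(0.76, [0.4902, -0.4192, 0.0158]), (0.17, [0.3413, -0.4842, -0.0008])]
scene [(0.75, 500, array([0.5486, 0.1857]), -0.015, np.float64(0.303)), (0.67, 514, array([ 0.5275, -0.3508]), -0.216, np.float64(0.321))]
top [(0.61, 546, array([ 0.4924, -0.3388]), -0.215, np.float64(0.314)), (0.58, 593, array([0.5651, 0.1836]), -0.01, np.float64(0.32))]
```

View pics/A.png

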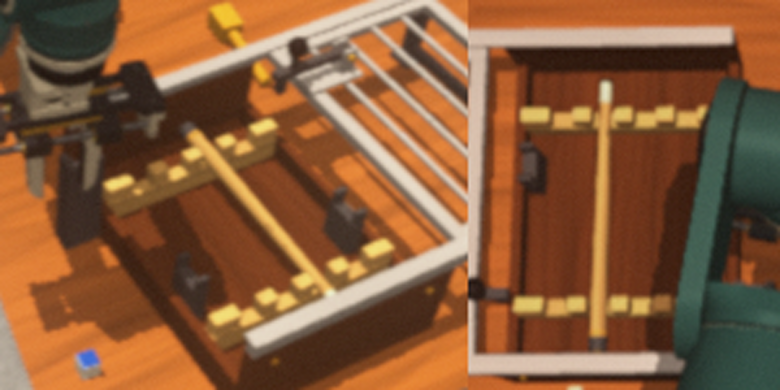

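```bash
python3 -m handwheel '[{"claw":0.45,"x":-5,"y":-45,"z":0,"ax":0,"ay":0,"az":0},{"claw":0.45,"x":-10,"y":-90,"z":0,"ax":0,"ay":0,"az":0},{"claw":0.45,"x":-15,"y":-135,"z":0,"ax":0,"ay":0,"az":0},{"claw":0.45,"x":-20,"y":-180,"z":0,"ax":0,"ay":0,"az":0},{"claw":0.45,"x":-25,"y":-225,"z":-30,"ax":0,"ay":0,"az":0},{"claw":0.45,"x":-30,"y":-265,"z":-60,"ax":0,"ay":0,"az":0},{"claw":0.45,"x":-32,"y":-284,"z":-100,"ax":0,"ay":0,"az":0},{"claw":0.45,"x":-32,"y":-284,"z":-120,"ax":0,"ay":0,"az":0}]' 30 |tail -1
python3 -m handwheel '[{"claw":0.45,"x":0,"y":0,"z":0,"ax":0,"ay":0,"az":0},{"claw":0.45,"x":0,"y":0,"z":0,"ax":0,"ay":0,"az":0}]' |tail -1
python3 st.py; python3 see.py | grep -E "shaft1"
```

```text
finger_force: 0.0
finger_force: 0.0
t 22.05 tcp [ 0.4848 -0.342   0.0634] closing 1.3561 F [ 1.  -0.2  0.6] op 41.9 ff 0.0 tilt 0.0002
scene [('shaft1', [(0.8, 522, array([0.5198, 0.2139]), -0.011, np.float64(0.316)), (0.61, 228, array([0.3345, 0.4247]), -1.301, np.float64(0.147)), (0.57, 532, array([ 0.525 , -0.3497]), -0.213, np.float64(0.286))]), ('retaining_bar', [(0.63, 574, array([ 0.5026, -0.4206]), -0.208, np.float64(0.252))])]
shaft1 [(0.89, [0.5664, 0.1793, 0.0545]), (0.79, [0.5028, -0.3422, 0.0145]), (0.19, [0.4711, -0.5538, 0.002])]
top [('shaft1', [(0.94, 532, array([0.5745, 0.1921]), -0.009, np.float64(0.33))]), ('retaining_bar', [(0.37, 4143, array([0.5909, 0.4585]), 0.133, np.float64(0.397))])]
shaft1 [(0.75, [0.5638, 0.1848, 0.054]), (0.68, [0.5219, -0.292, -0.0001])]
```

```bash
python3 -m handwheel '[{"claw":0.45,"x":0,"y":0,"z":-25,"ax":0,"ay":0,"az":0},{"claw":0.45,"x":0,"y":0,"z":-45,"ax":0,"ay":0,"az":0},{"claw":0,"x":0,"y":0,"z":-45,"ax":0,"ay":0,"az":0},{"claw":0,"x":0,"y":0,"z":-45,"ax":0,"ay":0,"az":0},{"claw":0,"x":0,"y":0,"z":-45,"ax":0,"ay":0,"az":0},{"claw":0,"x":0,"y":0,"z":-45,"ax":0,"ay":0,"az":0},{"claw":0,"x":0,"y":0,"z":-45,"ax":0,"ay":0,"az":0},{"claw":0,"x":0,"y":0,"z":-45,"ax":0,"ay":0,"az":0}]' 30
python3 -m handwheel '[{"claw":0,"x":0,"y":0,"z":0,"ax":0,"ay":0,"az":0},{"claw":0,"x":0,"y":0,"z":40,"ax":0,"ay":0,"az":0},{"claw":0,"x":0,"y":0,"z":80,"ax":0,"ay":0,"az":0},{"claw":0,"x":0,"y":0,"z":120,"ax":0,"ay":0,"az":0},{"claw":0,"x":0,"y":0,"z":160,"ax":0,"ay":0,"az":0},{"claw":0,"x":0,"y":0,"z":175,"ax":0,"ay":0,"az":0}]' |tail -1
python3 st.py
```

```text
clock: 23.85
tcp_pos: [0.4845, -0.342, 0.0177]
tool_rot: [-0.0, 0.107, 0.994, 0.0]
wrist_force: [0.3, 0.1, -0.5]
opening: 0.173
finger_force: 30.0
finger_force: 30.0
t 24.45 tcp [ 0.4853 -0.3426  0.1971] closing 1.356 F [-0.3 -0.9 -1.9] op 16.0 ff 30.0 tilt 0.0049
```

```bash
python3 -m handwheel '[{"claw":0,"x":8,"y":40,"z":0,"ax":0,"ay":0,"az":0.03},{"claw":0,"x":16,"y":80,"z":0,"ax":0,"ay":0,"az":0.06},{"claw":0,"x":24,"y":120,"z":0,"ax":0,"ay":0,"az":0.09},{"claw":0,"x":32,"y":160,"z":0,"ax":0,"ay":0,"az":0.12},{"claw":0,"x":40,"y":200,"z":0,"ax":0,"ay":0,"az":0.15},{"claw":0,"x":48,"y":240,"z":0,"ax":0,"ay":0,"az":0.18},{"claw":0,"x":56,"y":280,"z":0,"ax":0,"ay":0,"az":0.206},{"claw":0,"x":62,"y":320,"z":0,"ax":0,"ay":0,"az":0.206}]' |tail -1
python3 -m handwheel '[{"claw":0,"x":3,"y":35,"z":0,"ax":0,"ay":0,"az":0},{"claw":0,"x":6,"y":70,"z":0,"ax":0,"ay":0,"az":0},{"claw":0,"x":6,"y":95,"z":0,"ax":0,"ay":0,"az":0},{"claw":0,"x":6,"y":108,"z":-10,"ax":0,"ay":0,"az":0},{"claw":0,"x":6,"y":108,"z":-40,"ax":0,"ay":0,"az":0},{"claw":0,"x":6,"y":108,"z":-80,"ax":0,"ay":0,"az":0},{"claw":0,"x":6,"y":108,"z":-104,"ax":0,"ay":0,"az":0},{"claw":0,"x":6,"y":108,"z":-104,"ax":0,"ay":0,"az":0}]' |tail -1
python3 st.py; python3 see.py | grep -E "shaft1"
```

```text
finger_force: 30.0
finger_force: 30.0
t 26.05 tcp [0.5504 0.0852 0.0839] closing 1.5617 F [-0.3  0.4 -1.8] op 16.1 ff 30.0 tilt 0.0066
scene [('shaft1', [(0.91, 335, array([0.5072, 0.128 ]), -0.03, np.float64(0.335)), (0.86, 301, array([0.5768, 0.2129]), -0.01, np.float64(0.199))]), ('retaining_bar', [(0.84, 679, array([ 0.4918, -0.4188]), -0.202, np.float64(0.272)), (0.42, 14373, array([0.5581, 0.3597]), -1.395, np.float64(0.746))])]
shaft1 [(0.83, [0.5685, 0.183, 0.0489]), (0.67, [0.4579, 0.2858, 0.1816])]
top [('shaft1', []), ('retaining_bar', [(0.76, 742, array([ 0.4845, -0.4179]), -0.2, np.float64(0.265))])]
shaft1 [(0.45, [0.5632, 0.1888, 0.0533])]
```

```bash
python3 -m handwheel '[{"claw":0,"x":0,"y":0.5,"z":-5,"ax":0,"ay":0,"az":0},{"claw":0,"x":0,"y":0.5,"z":-9,"ax":0,"ay":0,"az":0},{"claw":0,"x":0,"y":0.5,"z":-9,"ax":0,"ay":0,"az":0}]' |tail -1
python3 st.py
python3 -m handwheel '[{"claw":0,"x":0,"y":0,"z":-6,"ax":0,"ay":0,"az":0},{"claw":0,"x":0,"y":0,"z":-12,"ax":0,"ay":0,"az":0},{"claw":0,"x":0,"y":0,"z":-14,"ax":0,"ay":0,"az":0}]' |tail -1
python3 st.py
python3 - <<'E'
from h import *
for c in('scene','top'):
    read_camera(c);print(c,axis(c,'shaft1',.053))
E
```

```text
finger_force: 30.0
t 27.35 tcp [0.5522 0.0864 0.0786] closing 1.5621 F [-0.2  0.5  0. ] op 16.1 ff 30.0 tilt 0.0013
finger_force: 30.0
t 27.65 tcp [0.5522 0.0864 0.0646] closing 1.562 F [-1.1  0.6 -1.4] op 15.7 ff 30.0 tilt 0.0011
scene [(0.86, 305, array([0.5475, 0.0929]), -0.025, np.float64(0.304)), (0.79, 194, array([0.6129, 0.1854]), -0.004, np.float64(0.165))]
top [(0.74, 59, array([ 0.6186, -0.0826]), -0.006, np.float64(0.025)), (0.59, 48, array([0.7092, 0.1827]), -0.117, np.float64(0.026))]
```

```bash
python3 -m handwheel '[{"claw":0,"x":0,"y":0,"z":-4,"ax":0,"ay":0,"az":0},{"claw":0,"x":0,"y":0,"z":-4,"ax":0,"ay":0,"az":0},{"claw":0.45,"x":0,"y":0,"z":-4,"ax":0,"ay":0,"az":0},{"claw":0.45,"x":0,"y":0,"z":-4,"ax":0,"ay":0,"az":0},{"claw":0.45,"x":0,"y":0,"z":-4,"ax":0,"ay":0,"az":0},{"claw":0.45,"x":0,"y":0,"z":-4,"ax":0,"ay":0,"az":0}]'
python3 -m handwheel '[{"claw":0.45,"x":0,"y":0,"z":40,"ax":0,"ay":0,"az":0},{"claw":0.45,"x":0,"y":0,"z":90,"ax":0,"ay":0,"az":0},{"claw":0.45,"x":0,"y":-20,"z":120,"ax":0,"ay":0,"az":-0.05},{"claw":0.45,"x":-5,"y":-60,"z":120,"ax":0,"ay":0,"az":-0.1},{"claw":0.45,"x":-10,"y":-105,"z":120,"ax":0,"ay":0,"az":-0.15},{"claw":0.45,"x":-18,"y":-150,"z":120,"ax":0,"ay":0,"az":-0.19},{"claw":0.45,"x":-26,"y":-195,"z":120,"ax":0,"ay":0,"az":-0.19},{"claw":0.45,"x":-34,"y":-240,"z":120,"ax":0,"ay":0,"az":-0.19}]'
python3 st.py;python3 see.py
python3 - <<'E'
from h import *
a=read_camera('scene')[120:270,280:460];b=read_camera('top')[110:260,140:260]
cv2.imwrite('pics/B.png',cv2.resize(np.hstack([a,b]),None,fx=2.6,fy=2.6,interpolation=cv2.INTER_CUBIC))
for c in('scene','top'):print(c,axis(c,'shaft1',.053))
E
```

```text
clock: 28.45
tcp_pos: [0.5527, 0.0864, 0.0618]
tool_rot: [0.0, 0.004, 1.0, 0.0]
wrist_force: [0.9, 0.1, 0.1]
opening: 0.441
finger_force: 0.0
clock: 29.25
tcp_pos: [0.5179, -0.1553, 0.1819]
tool_rot: [0.0, 0.099, 0.995, -0.0]
wrist_force: [0.9, 0.3, 0.4]
opening: 0.449
finger_force: 0.0
t 29.25 tcp [ 0.5179 -0.1553  0.1819] closing 1.3721 F [0.9 0.3 0.4] op 41.8 ff 0.0 tilt 0.0005
scene [('shaft1', [(0.83, 372, array([0.5199, 0.1127]), -0.013, np.float64(0.301)), (0.64, 466, array([0.5198, 0.2137]), -0.013, np.float64(0.316)), (0.51, 686, array([ 0.4803, -0.5566]), -0.278, np.float64(0.167))]), ('retaining_bar', [(0.72, 684, array([ 0.4922, -0.4188]), -0.201, np.float64(0.273))])]
latch_knob [(0.6, [0.4595, 0.2838, 0.1804])]
latch_pivot [(0.77, [0.4598, 0.3625, 0.1489]), (0.52, [0.3456, -0.4799, -0.0006]), (0.46, [0.4601, 0.0029, 0.135])]
saddle_left [(0.6, [0.6193, 0.2638, 0.0651])]
saddle_right [(0.94, [0.6142, 0.0505, 0.0668])]
near_comb [(0.87, [0.4596, 0.1585, 0.0466])]
shaft1 [(0.87, [0.567, 0.1814, 0.0546]), (0.6, [0.5688, 0.0884, 0.0539])]
retaining_bar [(0.95, [0.4874, -0.41
[... 234 characters left out ...]
at64(0.264))])]
latch_knob [(0.62, [0.5671, 0.184, 0.0524]), (0.58, [0.4605, 0.287, 0.1825])]
latch_pivot [(0.63, [0.4581, 0.3676, 0.1477])]
saddle_left [(0.63, [0.6164, 0.265, 0.0651])]
saddle_right [(0.8, [0.6181, 0.052, 0.0643])]
near_comb [(0.72, [0.461, 0.1569, 0.0459])]
shaft1 [(0.8, [0.5678, 0.0871, 0.054]), (0.63, [0.565, 0.1862, 0.0541])]
retaining_bar [(0.7, [0.4913, -0.4163, 0.0181]), (0.58, [0.6168, 0.052, 0.0631])]
scene [(0.92, 502, array([0.5492, 0.186 ]), -0.016, np.float64(0.304)), (0.78, 398, array([0.5507, 0.0889]), -0.015, np.float64(0.295))]
top [(0.97, 598, array([0.5651, 0.1839]), -0.012, np.float64(0.32)), (0.8, 573, array([0.567 , 0.0869]), -0.011, np.float64(0.32))]
```

View pics/B.png

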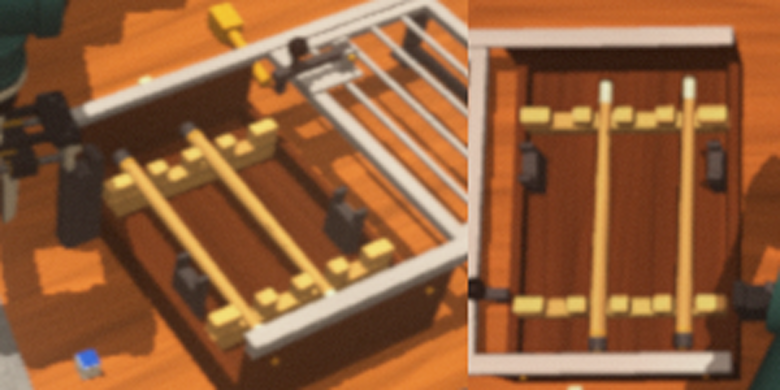

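```bash
python3 -m handwheel '[{"claw":0.5,"x":-5,"y":-45,"z":0,"ax":0,"ay":0,"az":0},{"claw":0.5,"x":-10,"y":-90,"z":0,"ax":0,"ay":0,"az":0},{"claw":0.5,"x":-15,"y":-135,"z":0,"ax":0,"ay":0,"az":0},{"claw":0.5,"x":-20,"y":-180,"z":-10,"ax":0,"ay":0,"az":0},{"claw":0.5,"x":-25,"y":-225,"z":-40,"ax":0,"ay":0,"az":0},{"claw":0.5,"x":-29,"y":-262,"z":-70,"ax":0,"ay":0,"az":0},{"claw":0.5,"x":-29,"y":-262,"z":-110,"ax":0,"ay":0,"az":0},{"claw":0.5,"x":-29,"y":-262,"z":-117,"ax":0,"ay":0,"az":0}]' 30 |tail -1
python3 -m handwheel '[{"claw":0.5,"x":0,"y":0,"z":0,"ax":0,"ay":0,"az":0}]' |tail -1
python3 st.py
python3 - <<'E'
from h import *
for c in('scene','top'):
    read_camera(c);print(c,axis(c,'retaining_bar',.02),models.mark_of(c,'retaining_bar')[:1])
E
```

```text
finger_force: 0.0
finger_force: 0.0
t 31.35 tcp [ 0.4892 -0.4149  0.0639] closing 1.372 F [ 0.3 -0.2  0.8] op 46.3 ff 0.0 tilt 0.0025
scene [(0.7, 506, array([ 0.5265, -0.4259]), -0.195, np.float64(0.206)), (0.36, 16570, array([0.5359, 0.3502]), -1.454, np.float64(0.733))] [{'location': [0.4877, -0.4148, 0.012], 'conf': 0.9}]
top [(0.44, 3531, array([0.5917, 0.4639]), 0.193, np.float64(0.41))] [{'location': [0.4589, 0.2869, 0.1819], 'conf': 0.25}]
```

```bash
python3 -m handwheel '[{"claw":0.5,"x":0,"y":0,"z":-25,"ax":0,"ay":0,"az":0},{"claw":0.5,"x":0,"y":0,"z":-44,"ax":0,"ay":0,"az":0},{"claw":0,"x":0,"y":0,"z":-44,"ax":0,"ay":0,"az":0},{"claw":0,"x":0,"y":0,"z":-44,"ax":0,"ay":0,"az":0},{"claw":0,"x":0,"y":0,"z":-44,"ax":0,"ay":0,"az":0},{"claw":0,"x":0,"y":0,"z":-44,"ax":0,"ay":0,"az":0},{"claw":0,"x":0,"y":0,"z":-44,"ax":0,"ay":0,"az":0},{"claw":0,"x":0,"y":0,"z":-44,"ax":0,"ay":0,"az":0}]' 30
python3 -m handwheel '[{"claw":0,"x":0,"y":0,"z":0,"ax":0,"ay":0,"az":0},{"claw":0,"x":0,"y":0,"z":40,"ax":0,"ay":0,"az":0},{"claw":0,"x":0,"y":0,"z":80,"ax":0,"ay":0,"az":0},{"claw":0,"x":0,"y":0,"z":120,"ax":0,"ay":0,"az":0},{"claw":0,"x":0,"y":0,"z":160,"ax":0,"ay":0,"az":0},{"claw":0,"x":0,"y":0,"z":180,"ax":0,"ay":0,"az":0}]' |tail -1
python3 st.py
```

```text
clock: 32.45
tcp_pos: [0.4901, -0.4161, 0.0222]
tool_rot: [0.001, 0.099, 0.995, -0.001]
wrist_force: [-0.2, 0.4, 7.5]
opening: 0.234
finger_force: 30.0
finger_force: 30.0
t 33.05 tcp [ 0.4901 -0.416   0.2053] closing 1.372 F [-0.3 -0.2 -1.3] op 21.9 ff 30.0 tilt 0.0045
```

```bash
python3 -m handwheel '[{"claw":0,"x":10,"y":40,"z":0,"ax":0,"ay":0,"az":-0.1},{"claw":0,"x":20,"y":80,"z":0,"ax":0,"ay":0,"az":-0.2},{"claw":0,"x":30,"y":120,"z":0,"ax":0,"ay":0,"az":-0.3},{"claw":0,"x":40,"y":160,"z":0,"ax":0,"ay":0,"az":-0.4},{"claw":0,"x":50,"y":200,"z":0,"ax":0,"ay":0,"az":-0.5},{"claw":0,"x":60,"y":240,"z":0,"ax":0,"ay":0,"az":-0.6},{"claw":0,"x":70,"y":280,"z":0,"ax":0,"ay":0,"az":-0.7},{"claw":0,"x":80,"y":320,"z":0,"ax":0,"ay":0,"az":-0.8}]' |tail -1
python3 -m handwheel '[{"claw":0,"x":10,"y":40,"z":0,"ax":0,"ay":0,"az":-0.1},{"claw":0,"x":20,"y":80,"z":0,"ax":0,"ay":0,"az":-0.2},{"claw":0,"x":30,"y":120,"z":0,"ax":0,"ay":0,"az":-0.3},{"claw":0,"x":40,"y":160,"z":0,"ax":0,"ay":0,"az":-0.4},{"claw":0,"x":47,"y":200,"z":0,"ax":0,"ay":0,"az":-0.5},{"claw":0,"x":47,"y":240,"z":0,"ax":0,"ay":0,"az":-0.583},{"claw":0,"x":47,"y":254,"z":0,"ax":0,"ay":0,"az":-0.583},{"claw":0,"x":47,"y":254,"z":0,"ax":0,"ay":0,"az":-0.583}]' |tail -1
python3 st.py
python3 -m handwheel '[{"claw":0,"x":0,"y":0,"z":-30,"ax":0,"ay":0,"az":0},{"claw":0,"x":0,"y":0,"z":-60,"ax":0,"ay":0,"az":0},{"claw":0,"x":0,"y":0,"z":-75,"ax":0,"ay":0,"az":0},{"claw":0,"x":0,"y":0,"z":-75,"ax":0,"ay":0,"az":0}]' |tail -1
python3 st.py
python3 - <<'E'
from h import *
for c in('scene','top'):
    im=read_camera(c);print(c,axis(c,'retaining_bar',.13),models.mark_of(c,'retaining_bar')[:2])
    cv2.imwrite(f'pics/bar_{c}.png',cv2.resize(im[120:270,(280 if c=='scene' else 100):(480 if c=='scene' else 300)],None,fx=3.5,fy=3.5,interpolation=cv2.INTER_CUBIC))
E
```

```text
finger_force: 30.0
finger_force: 30.0
t 34.65 tcp [0.6163 0.16   0.2007] closing -0.0075 F [-0.3 -0.7 -1.7] op 21.7 ff 30.0 tilt 0.0002
finger_force: 30.0
t 35.05 tcp [0.6158 0.1572 0.1237] closing -0.0112 F [ 0.5  0.1 -0.6] op 22.0 ff 30.0 tilt 0.0032
scene [(0.76, 541, array([0.6232, 0.1541]), -1.54, np.float64(0.272)), (0.32, 2362, array([0.6   , 0.4436]), -0.737, np.float64(0.417))] [{'location': [0.6173, 0.1617, 0.1161], 'conf': 0.88}, {'location': [0.6139, 0.0554, 0.0683], 'conf': 0.7}]
top [(0.93, 317, array([0.6127, 0.145 ]), 1.564, np.float64(0.23))] []
```

View pics/bar_scene.png

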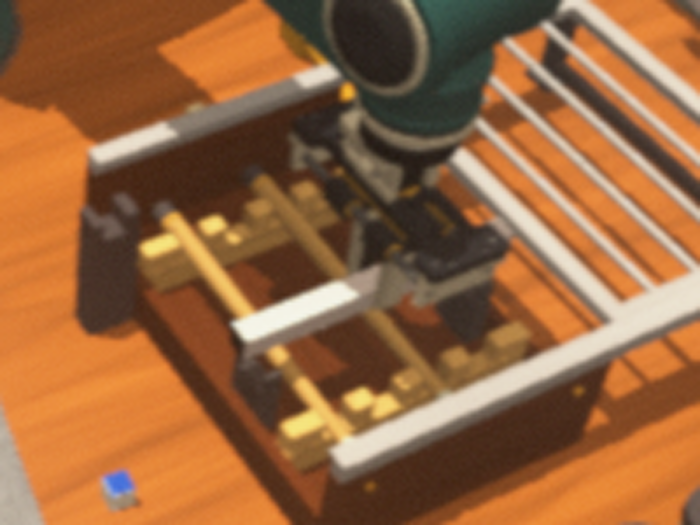

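```bash
python3 -m handwheel '[{"claw":0,"x":0.5,"y":-1,"z":-15,"ax":0,"ay":0,"az":0},{"claw":0,"x":0.5,"y":-1,"z":-25,"ax":0,"ay":0,"az":0},{"claw":0,"x":0.5,"y":-1,"z":-31,"ax":0,"ay":0,"az":0},{"claw":0,"x":0.5,"y":-1,"z":-31,"ax":0,"ay":0,"az":0}]' |tail -1
python3 st.py
python3 -m handwheel '[{"claw":0,"x":0,"y":0,"z":-2,"ax":0,"ay":0,"az":0},{"claw":0,"x":0,"y":0,"z":-4,"ax":0,"ay":0,"az":0},{"claw":0,"x":0,"y":0,"z":-4,"ax":0,"ay":0,"az":0}]' |tail -1
python3 st.py
```

```text
finger_force: 30.0
t 35.75 tcp [0.6165 0.1573 0.093 ] closing -0.011 F [-0.7  0.4 -1.6] op 21.7 ff 30.0 tilt 0.0023
finger_force: 30.0
t 36.05 tcp [0.6171 0.1574 0.0906] closing -0.011 F [ 0.1 -0.3 -1.2] op 21.7 ff 30.0 tilt 0.0001
```

```bash
python3 -m handwheel '[{"claw":0,"x":0,"y":0,"z":-2,"ax":0,"ay":0,"az":0},{"claw":0,"x":0,"y":0,"z":-3,"ax":0,"ay":0,"az":0},{"claw":0,"x":0,"y":0,"z":-3,"ax":0,"ay":0,"az":0}]' |tail -1
python3 st.py
python3 - <<'E'
from h import *
for c in('scene','top'):
    im=read_camera(c);print(c,axis(c,'retaining_bar',.09),models.mark_of(c,'retaining_bar')[:2],[(t,models.mark_of(c,t)[:1]) for t in('saddle_left','saddle_right')])
E
```

```text
finger_force: 30.0
t 36.35 tcp [0.617  0.1574 0.0875] closing -0.011 F [-0.4 -0.1 -1.4] op 21.7 ff 30.0 tilt 0.0002
scene [] [{'location': [0.6177, 0.1598, 0.0802], 'conf': 0.72}] [('saddle_left', [{'location': [0.6194, 0.266, 0.0635], 'conf': 0.97}]), ('saddle_right', [{'location': [0.6144, 0.0539, 0.0681], 'conf': 0.79}])]
top [(0.68, 353, array([0.6139, 0.142 ]), 1.565, np.float64(0.228))] [] [('saddle_left', [{'location': [0.6172, 0.2631, 0.066], 'conf': 0.89}]), ('saddle_right', [{'location': [0.6157, 0.056, 0.0661], 'conf': 0.71}])]
```

```bash
python3 -m handwheel '[{"claw":0,"x":0,"y":0,"z":-1,"ax":0,"ay":0,"az":0},{"claw":0,"x":0,"y":0,"z":-1.5,"ax":0,"ay":0,"az":0},{"claw":0,"x":0,"y":0,"z":-1.5,"ax":0,"ay":0,"az":0}]' |tail -1
python3 st.py
python3 -m handwheel '[{"claw":0.5,"x":0,"y":0,"z":-1.5,"ax":0,"ay":0,"az":0},{"claw":0.5,"x":0,"y":0,"z":-1.5,"ax":0,"ay":0,"az":0},{"claw":0.5,"x":0,"y":0,"z":-1.5,"ax":0,"ay":0,"az":0},{"claw":0.5,"x":0,"y":0,"z":-1.5,"ax":0,"ay":0,"az":0},{"claw":0.5,"x":0,"y":0,"z":30,"ax":0,"ay":0,"az":0},{"claw":0.5,"x":0,"y":0,"z":80,"ax":0,"ay":0,"az":0},{"claw":0.5,"x":0,"y":0,"z":130,"ax":0,"ay":0,"az":0},{"claw":0.5,"x":-30,"y":0,"z":170,"ax":0,"ay":0,"az":0}]' |tail -1
python3 -m handwheel '[{"claw":0.5,"x":-40,"y":0,"z":0,"ax":0,"ay":0,"az":0},{"claw":0.5,"x":-80,"y":20,"z":0,"ax":0,"ay":0,"az":0},{"claw":0.5,"x":-120,"y":60,"z":0,"ax":0,"ay":0,"az":0},{"claw":0.5,"x":-127,"y":100,"z":0,"ax":0,"ay":0,"az":0.01},{"claw":0.5,"x":-127,"y":130,"z":0,"ax":0,"ay":0,"az":0.01},{"claw":0.5,"x":-127,"y":130,"z":0,"ax":0,"ay":0,"az":0.01}]' |tail -1
python3 st.py
python3 - <<'E'
from h import *
for c in('scene','top'):
    im=read_camera(c);print(c,axis(c,'retaining_bar',.092),models.mark_of(c,'retaining_bar')[:2],[(t,models.mark_of(c,t)[:1]) for t in('saddle_left','saddle_right','latch_knob','latch_pivot')],axis(c,'shaft1',.053))
    cv2.imwrite(f'pics/b2_{c}.png',cv2.resize(im[100:270,(280 if c=='scene' else 130):(480 if c=='scene' else 330)],None,fx=3.5,fy=3.5,interpolation=cv2.INTER_CUBIC))
E
```

```text
finger_force: 30.0
t 37.15 tcp [0.6172 0.1574 0.0872] closing -0.011 F [-5.1 -1.4  8.4] op 21.5 ff 30.0 tilt 0.0005
finger_force: 0.0
finger_force: 0.0
t 38.55 tcp [0.4593 0.2902 0.256 ] closing 0.0022 F [ 0.4  0.  -0.3] op 46.2 ff 0.0 tilt 0.0006
scene [(0.8, 857, array([0.6254, 0.1535]), 1.568, np.float64(0.273))] [{'location': [0.6208, 0.1636, 0.078], 'conf': 0.67}, {'location': [0.5686, 0.157, 0.0006], 'conf': 0.19}] [('saddle_left', [{'location': [0.6185, 0.2623, 0.0668], 'conf': 0.96}]), ('saddle_right', [{'location': [0.6159, 0.0543, 0.0648], 'conf': 0.61}]), ('latch_knob', [{'location': [0.4572, 0.2861, 0.181], 'conf': 0.6}]), ('latch_pivot', [{'location': [0.4632, 0.3664, 0.1501], 'conf': 0.84}])] [(0.83, 353, array([0.5493, 0.1863]), -0.016, np.float64(0.301)), (0.63, 11772, array([ 0.5577, -0.3026]), -0.217, np.float64(0.343))]
top [(0.94, 864, array([0.6136, 0.1591]), 1.562, np.float64(0.263))] [{'location': [0.6195, 0.16, 0.0804], 'conf': 0.71}] [('saddle_left', [{'location': [0.6158, 0.2656, 0.0663], 'conf': 0.73}]), ('saddle_right', [{'location': [0.6163, 0.0518, 0.065], 'conf': 0.74}]), ('latch_knob', [{'location': [0.5217, -0.2909, 0.0005], 'conf': 0.53}]), ('latch_pivot', [])] [(0.66, 12827, array([0.6295, 0.284 ]), 1.043, np.float64(0.709)), (0.62, 550, array([0.5686, 0.0867]), -0.011, np.float64(0.323))]
```

View pics/b2_scene.png

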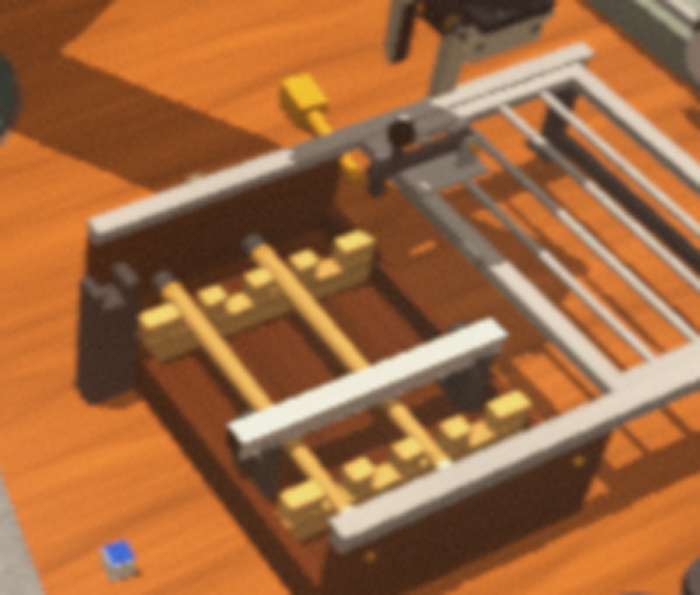

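View pics/b2_top.png

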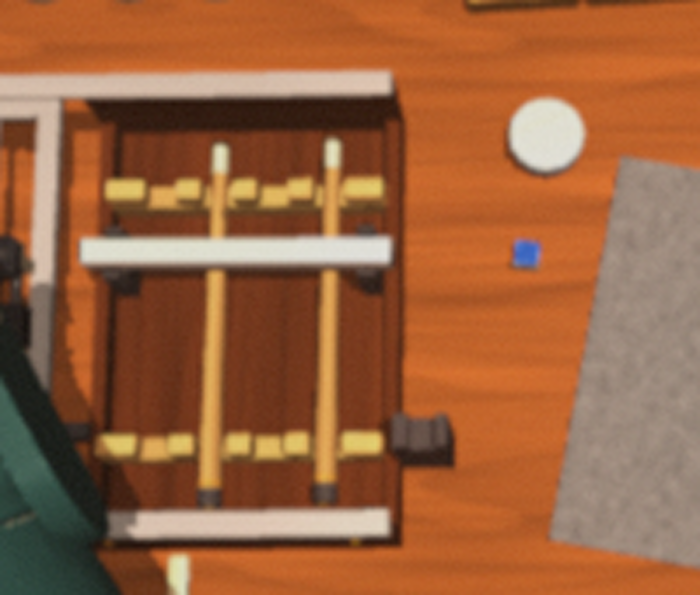

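Run:
```python
from h import *
s=[];im=np.mean([read_camera('top') for _ in range(4)],0)
o=np.array([.5668,.1582])
for n,y in(('bar',.13),('bar',-.13)): print(n,proj('top',[.6163,.1582+y,.092]).round(1))
for y0 in(.098,.114,-.114,-.098):
    print(y0,[proj('top',[.6163+dx,.1582+y0,.088]).round(1).tolist() for dx in(.0,.018,-.018)])
b=im[162:186,:,:].sum(2)
for r in range(162,186,1): print(r,im[r,150:174].sum(1).astype(int)//3,im[r,226:248].sum(1).astype(int)//3)
```

```text
bar [152.8 171.8]
bar [241.8 170.8]
0.098 [[164.0, 172.0], [164.3, 166.1], [163.8, 178.0]]
0.114 [[158.6, 172.1], [158.8, 166.1], [158.4, 178.1]]
-0.114 [[236.5, 171.2], [236.5, 165.2], [236.4, 177.2]]
-0.098 [[231.0, 171.2], [231.0, 165.3], [230.9, 177.2]]
162 [ 94 102 103 103 103 103 103  93  77  68  66  57  41  38  53  59  61  62
  63  61  61  62  62  62] [117  81  67  68  67  67  69  68  66  67  69  73  70  60  64  68  68  65
  56  76  99 104]
163 [ 93 103 104 104 105 106 103  94  77  66  65  57  43  40  53  61  62  64
  63  62  62  63  63  62] [116  80  67  67  68  68  68  65  64  63  67  72  72  62  63  69  70  64
  56  76  97 103]
164 [ 93 103 104 104 103 105 104  93  76  66  65  59  54  53  60  61  64  63
  65  61  61  63  63  62] [116  81  68  66  67  66  70  69  67  67  71  73  71  59  63  69  69  64
  55  76  97 105]
165 [ 94 103 105 104 105 106 104  90  73  63  66  66  66  66  63  59  60  62
  63  60  61  63  62  61] [113  80  67  67  65  64  68  71  70  70  67  69  68  58  62  67  68  63
  55  78  99 106]
166 [ 98 109 110 111 113 114 111  98  79  68  66  67  68  66  61  
[... 3065 characters left out ...]
4  99  81  69  67  61  44  34  34  34  34  32  31
  33  38  53  63  66  65] [102  73  68  67  60  56  49  42  38  36  35  35  37  45  63  69  72  67
  54  76  99 106]
183 [97 97 98 98 99 98 95 78 68 68 58 41 33 34 35 35 35 34 35 39 54 65 65 66] [100  73  70  71  69  67  61  54  47  41  42  41  44  47  63  71  72  67
  54  74  96 103]
184 [ 99  98  99  99 100  99  93  77  69  66  59  41  32  40  43  45  45  45
  43  47  58  63  66  65] [99 73 70 70 69 70 68 65 58 56 57 57 57 55 63 71 72 67 54 71 92 97]
185 [100 102 102 104 103 103  95  78  68  67  58  41  34  44  54  57  58  58
  56  56  60  65  66  64] [100  73  68  71  69  70  71  70  66  67  68  70  69  60  66  70  71  66
  54  70  92  96]
```

```bash
python3 -m handwheel '[{"claw":0.5,"x":0,"y":-2,"z":-30,"ax":0,"ay":0,"az":0},{"claw":0.5,"x":0,"y":-2,"z":-60,"ax":0,"ay":0,"az":0},{"claw":0.5,"x":0,"y":-2,"z":-78,"ax":0,"ay":0,"az":0},{"claw":0,"x":0,"y":-2,"z":-78,"ax":0,"ay":0,"az":0},{"claw":0,"x":0,"y":-2,"z":-78,"ax":0,"ay":0,"az":0},{"claw":0,"x":0,"y":-2,"z":-78,"ax":0,"ay":0,"az":0},{"claw":0,"x":0,"y":-2,"z":-78,"ax":0,"ay":0,"az":0},{"claw":0,"x":0,"y":-2,"z":-78,"ax":0,"ay":0,"az":0}]' 15
python3 -m handwheel '[{"claw":0,"x":0,"y":0,"z":0,"ax":0,"ay":0,"az":0},{"claw":0,"x":0,"y":0,"z":0,"ax":0,"ay":0,"az":0}]' |tail -1
python3 st.py
```

```text
clock: 40.35
tcp_pos: [0.4586, 0.2857, 0.1794]
tool_rot: [-0.001, 0.707, 0.707, -0.001]
wrist_force: [-20.4, -1.7, 5.6]
opening: 0.254
finger_force: 15.0
finger_force: 15.0
t 40.55 tcp [0.4586 0.2857 0.1794] closing -0.0003 F [-19.9  -1.4   6.6] op 23.8 ff 15.0 tilt 0.0033
```

```bash
python3 -m handwheel '[{"claw":0,"x":-1.5,"y":0,"z":0,"ax":0,"ay":0,"az":0},{"claw":0,"x":-1.5,"y":2,"z":4,"ax":0,"ay":0,"az":0},{"claw":0,"x":-1.5,"y":4,"z":7,"ax":0,"ay":0,"az":0},{"claw":0,"x":-1.5,"y":8,"z":14,"ax":0,"ay":0,"az":0},{"claw":0,"x":-1.5,"y":14,"z":21,"ax":0,"ay":0,"az":0},{"claw":0,"x":-1.5,"y":20,"z":27,"ax":0,"ay":0,"az":0},{"claw":0,"x":-1.5,"y":20,"z":27,"ax":0,"ay":0,"az":0}]' 20 |tail -1
python3 st.py
python3 -m handwheel '[{"claw":0,"x":0,"y":-15,"z":0,"ax":0,"ay":0,"az":0},{"claw":0,"x":0,"y":-40,"z":0,"ax":0,"ay":0,"az":0},{"claw":0,"x":0,"y":-65,"z":0,"ax":0,"ay":0,"az":0},{"claw":0,"x":0,"y":-90,"z":0,"ax":0,"ay":0,"az":0},{"claw":0,"x":0,"y":-115,"z":0,"ax":0,"ay":0,"az":0},{"claw":0,"x":0,"y":-130,"z":0,"ax":0,"ay":0,"az":0}]' |tail -1
python3 st.py
```

```text
finger_force: 20.0
t 41.25 tcp [0.4583 0.3062 0.2068] closing -0.0003 F [-7.8 -2.1  0.3] op 23.8 ff 20.0 tilt 0.0009
finger_force: 20.0
t 41.85 tcp [0.458  0.1744 0.2057] closing -0.0012 F [-6.8  2.7 -5.3] op 23.6 ff 20.0 tilt 0.0011
```

```bash
python3 -m handwheel '[{"claw":0,"x":0,"y":-25,"z":0,"ax":0,"ay":0,"az":0},{"claw":0,"x":0,"y":-50,"z":0,"ax":0,"ay":0,"az":0},{"claw":0,"x":0,"y":-75,"z":0,"ax":0,"ay":0,"az":0},{"claw":0,"x":0,"y":-100,"z":0,"ax":0,"ay":0,"az":0},{"claw":0,"x":0,"y":-115,"z":0,"ax":0,"ay":0,"az":0},{"claw":0,"x":0,"y":-125,"z":0,"ax":0,"ay":0,"az":0},{"claw":0,"x":0,"y":-131,"z":0,"ax":0,"ay":0,"az":0},{"claw":0,"x":0,"y":-131,"z":0,"ax":0,"ay":0,"az":0}]' |tail -1
python3 st.py
python3 -m handwheel '[{"claw":0,"x":0,"y":-3,"z":0,"ax":0,"ay":0,"az":0},{"claw":0,"x":0,"y":-6,"z":0,"ax":0,"ay":0,"az":0},{"claw":0,"x":0,"y":-6,"z":0,"ax":0,"ay":0,"az":0}]' |tail -1
python3 st.py
```

```text
finger_force: 20.0
t 42.65 tcp [0.458  0.0437 0.2058] closing -0.0019 F [-11.   -2.3  -0.1] op 24.2 ff 20.0 tilt 0.0016
finger_force: 20.0
t 42.95 tcp [0.4579 0.0383 0.2056] closing -0.0012 F [-10.3   0.6  -1.9] op 23.9 ff 20.0 tilt 0.0018
```

```bash
python3 -m handwheel '[{"claw":0,"x":-0.5,"y":-2,"z":0,"ax":0,"ay":0,"az":0},{"claw":0,"x":-0.5,"y":-3,"z":0,"ax":0,"ay":0,"az":0},{"claw":0,"x":-0.5,"y":-3,"z":0,"ax":0,"ay":0,"az":0}]' |tail -1
python3 st.py
python3 -m handwheel '[{"claw":0,"x":0,"y":-2,"z":0,"ax":0,"ay":0,"az":0},{"claw":0,"x":0,"y":-2,"z":0,"ax":0,"ay":0,"az":0}]' |tail -1
python3 st.py
```

```text
finger_force: 20.0
t 43.25 tcp [0.4578 0.0355 0.2058] closing -0.001 F [-6.5  1.3 -2.3] op 23.7 ff 20.0 tilt 0.0007
finger_force: 20.0
t 43.45 tcp [0.4577 0.0339 0.2053] closing -0.0007 F [-3.8  5.8 -8.2] op 23.8 ff 20.0 tilt 0.0017
```

```bash
python3 -m handwheel '[{"claw":0,"x":0,"y":-1.5,"z":0,"ax":0,"ay":0,"az":0},{"claw":0,"x":0,"y":-1.5,"z":0,"ax":0,"ay":0,"az":0}]' |tail -1
python3 st.py
python3 -m handwheel '[{"claw":0,"x":0,"y":-6,"z":-6,"ax":0,"ay":0,"az":0},{"claw":0,"x":0,"y":-12,"z":-13,"ax":0,"ay":0,"az":0},{"claw":0,"x":0,"y":-16,"z":-20,"ax":0,"ay":0,"az":0},{"claw":0,"x":0,"y":-19,"z":-25,"ax":0,"ay":0,"az":0},{"claw":0,"x":0,"y":-19,"z":-25,"ax":0,"ay":0,"az":0}]' |tail -1
python3 st.py
```

```text
finger_force: 20.0
t 43.65 tcp [0.4577 0.033  0.2046] closing -0.0003 F [ -1.8  12.  -14.3] op 23.6 ff 20.0 tilt 0.0032
finger_force: 20.0
t 44.15 tcp [0.4578 0.0129 0.1807] closing -0.0011 F [-7.   2.5 -1.6] op 23.9 ff 20.0 tilt 0.0009
```

Knob is down to near level at the shut position; release, back off and look.

```bash
python3 -m handwheel '[{"claw":0.5,"x":0,"y":0,"z":0,"ax":0,"ay":0,"az":0},{"claw":0.5,"x":0,"y":0,"z":0,"ax":0,"ay":0,"az":0},{"claw":0.5,"x":0,"y":0,"z":0,"ax":0,"ay":0,"az":0},{"claw":0.5,"x":0,"y":0,"z":30,"ax":0,"ay":0,"az":0},{"claw":0.5,"x":0,"y":0,"z":80,"ax":0,"ay":0,"az":0},{"claw":0.5,"x":0,"y":-50,"z":120,"ax":0,"ay":0,"az":0},{"claw":0.5,"x":0,"y":-100,"z":120,"ax":0,"ay":0,"az":0},{"claw":0.5,"x":0,"y":-150,"z":120,"ax":0,"ay":0,"az":0}]' |tail -1
python3 -m handwheel '[{"claw":0.5,"x":-20,"y":-50,"z":0,"ax":0,"ay":0,"az":0},{"claw":0.5,"x":-40,"y":-100,"z":0,"ax":0,"ay":0,"az":0},{"claw":0.5,"x":-40,"y":-100,"z":0,"ax":0,"ay":0,"az":0}]' |tail -1
python3 st.py
python3 - <<'E'
from h import *
for c in('scene','top'):
    im=read_camera(c)
    for t in('latch_knob','latch_pivot','retaining_bar','shaft1','keeper_notch','chalk','tip_tin','sanding_paddle'):
        print(c,t,[(round(r['conf'],2),np.round(r['location'],4).tolist()) for r in models.mark_of(c,t)[:2]])
    cv2.imwrite(f'pics/end_{c}.png',cv2.resize(im[100:270,(280 if c=='scene' else 130):(480 if c=='scene' else 330)],None,fx=3.5,fy=3.5,interpolation=cv2.INTER_CUBIC))
E
```

```text
finger_force: 0.0
finger_force: 0.0
t 45.25 tcp [ 0.4164 -0.2293  0.3001] closing -0.0053 F [0.8 0.1 0.3] op 46.4 ff 0.0 tilt 0.001
scene latch_knob [(0.67, [0.4612, 0.0152, 0.1827])]
scene latch_pivot [(0.57, [0.4635, 0.0946, 0.1482]), (0.52, [0.565, 0.1797, 0.0542])]
scene retaining_bar [(0.95, [0.6185, 0.1604, 0.079]), (0.7, [0.4585, 0.0981, 0.1484])]
scene shaft1 [(0.77, [0.5654, 0.1823, 0.053]), (0.39, [0.5696, 0.0864, 0.0506])]
scene keeper_notch [(0.84, [0.4567, 0.0027, 0.1371]), (0.42, [0.734, -0.1017, 0.0015])]
scene chalk [(0.67, [0.6322, -0.0859, 0.0037])]
scene tip_tin [(0.76, [0.7358, -0.103, 0.0022]), (0.38, [0.5705, 0.1576, 0.0008])]
scene sanding_paddle [(0.76, [0.4725, -0.5591, 0.0037])]
top latch_knob [(0.53, [0.4585, 0.0173, 0.1804]), (0.45, [0.263, -0.3348, 0.0001])]
top latch_pivot [(0.64, [0.4585, 0.0966, 0.1506])]
top retaining_bar [(0.7, [0.266, 0.3668, -0.0047]), (0.63, [0.6187, 0.162, 0.0823])]
top shaft1 [(0.8, [0.5691, 0.1845, 0.0523])]
top keeper_notch [(0.91, [0.4623, 0.0016, 0.1348])]
top chalk [(0.4, [0.6268, -0.0833, 0.0019])]
top tip_tin [(0.72, [0.7425, -0.0994, -0.0007]), (0.42, [0.6277, -0.082, 0.0011])]
top sanding_paddle [(0.31, [0.4622, 0.0189, 0.1824])]
```

View pics/end_scene.png

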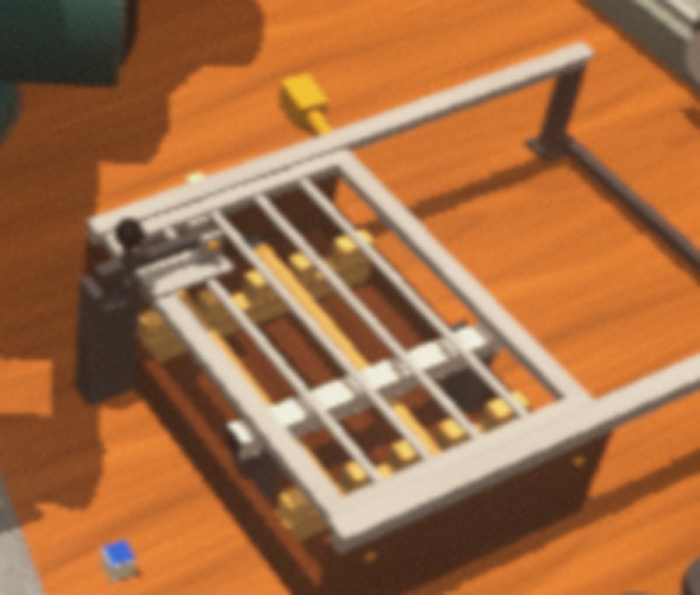

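View pics/end_top.png

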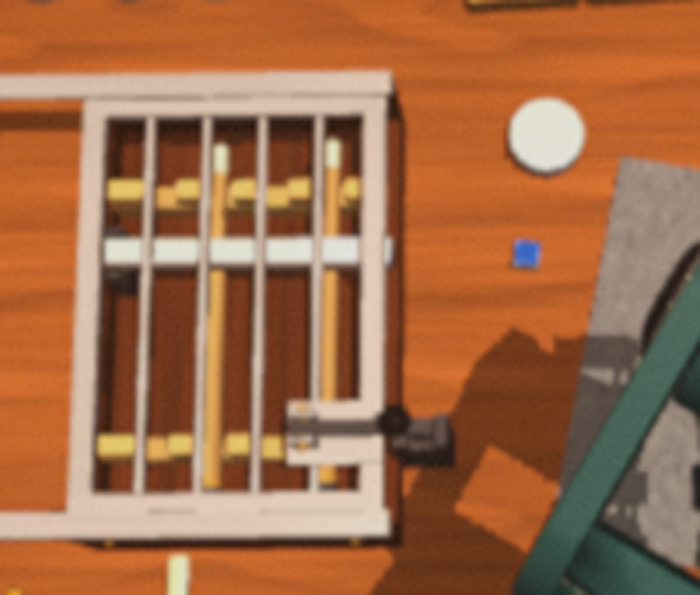

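Run:
```python
from h import *
for c,(r,q) in(('scene',(slice(150,210),slice(295,360))),('top',(slice(200,250),slice(205,265)))):
    a=cv2.imread(f'pics/{c}0.png')[r,q];b=read_camera(c)[r,q]
    g=[cv2.cvtColor(i,cv2.COLOR_BGR2GRAY).astype(np.float32) for i in(a,b)]
    print(c,cv2.phaseCorrelate(*g,cv2.createHanningWindow(g[0].shape[::-1],cv2.CV_32F)),np.abs(g[0]-g[1]).mean())
```

```text
scene ((0.08329573116929367, -0.004688968609393385), 0.8884814842983528) 14.006667
top ((-0.06494048590152346, 0.06357217966505146), 0.8217731544176737) 5.8798995
```

Gate and latch match their starting picture to under 0.1 px, so the gate is shut and the bar is in the notch.

```bash
python3 -c "
from station import workorder
print(workorder.finish_job())"
```

```text
the job is handed in; nothing more can be done
None
```

The job is handed in: both shafts present lie in their own notches with tips at the far end, the retaining bar sits in its two saddles (centred to about 1–2 mm by the cameras), and the gate is shut with the latch bar in the notch; it took about 45 s, and I have no verdict back.

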